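Load the vacuum specimen chamber, pin its lid and hold it on the seal

ROBOT

A 6-joint arm with a two-finger parallel gripper is mounted at the origin on the work surface. World frame = base frame: x ahead of the robot, y to its left, z up, the work surface at z = 0. Lengths are in m, angles in degrees, forces in N, time in s.
With the tool pointing down it reaches from about 0.275 to 0.975 m from the base axis. Payload 8.4 kg.
Tool frame: the origin (TCP) lies between the finger pads; the fingertips stand 17 mm ahead of it and the grasp point (between the pads) lies 2 mm behind it; z points along the fingers, x is the direction in which the jaws open and shut, and the axes are right-handed (so a half turn about z gives the same grasp; the last joint's range is limited). The gripper opens to 92 mm and grips with 3 to 60 N. Pads are 20 mm wide; open, the fingers measure 128 mm over their backs; the gripper's body (75 mm by 189 mm) begins 69 mm behind the grasp point.
Start: joints at [-64.423, 20.225, 93.587, -0, 66.188, -0.138], TCP at [0.271, -0.563, 0.21] pointing down, gripper open.
Joint ranges: [-150.9, 150.9], [-52.94, 120.26], [3.33, 152.33], [-74.26, 254.26], [0, 154.13], [-172.89, 172.89]. Speed limits (degrees/s): [127.2, 127.2, 159.86, 180, 180, 180].

INTERFACE

Orientations are given as [roll, pitch, yaw] about the fixed x, y, z axes, in that order (R = Rz(yaw) Ry(pitch) Rx(roll)).
In Python, from station import observe, camera, finish_job gives the robot as it stands.
- The arm moves only by the tool apply_moves, never from a script. Its argument "commands" is a list that holds one entry, the list of rows, each a list of 7 numbers: the shift along the world's x, y, z in cm, then the turn, a rotation vector about the world's x, y, z in units of 8 degrees (1.0 is 8 degrees), then the opening in per cent of the stroke, from 0 (shut) to 100 (fully open). A call has 1 to 12 rows; each row shifts and turns the pose as measured when the row begins; what a row does not reach is not made up. A row lasts 1/10 s, in which the tool goes at most 50 mm and 8.59 degrees, less where a joint would pass 70% of its speed; a pose out of reach is approached as far as the arm can. A call is refused whole if a number of a shift passes 5 or a number of a turn 1, either way. A call with a gripper value outside its range is refused whole. The fingers move at their own pace and stop on an object; "newtons" is the grip in N (left out, the last holds). Time passes only in rows, so rows that do not move let the fingers close. It gives the time, the measured TCP pose, the force and the opening at its end, in the units of the state.
- observe(): the state, without advancing time (a new reading comes with each control period).
- camera(name): name is "scene" or "top"; returns a dict with "image" (384x512x3 uint8, red, green, blue), "fovy" (degrees; the focal length in pixels is half the picture's height over the tangent of half this angle, whatever the lens; pixels are square), "cx", "cy" (the principal point, pixels), "rvec" (rotation vector, rad) and "tvec" (3), from world to camera coordinates, as OpenCV has them. Camera axes: x right, y down, z forward; pixel columns grow to the right and rows downward; lengths in m; the calibration is good to about 2 mm. A picture is of the moment at which its call begins. There is no depth.
- finish_job(): hands the job in, once; it reports no verdict.
The state is a dict: "time": time; "q": joint angles; "qvel": joint speeds; "tau": joint torques, N m; "position": TCP position; "tcp_rot": TCP orientation; "ft_force": force on the tool from outside, world axes, zero at the start; "torque": the same for the moment, N m; "grip_width": finger opening in m.
Only numpy, scipy, OpenCV 4.12 (cv2) and the standard library are available. Lean on these libraries where they do the work, as an engineer would, in place of code of your own. Each camera call takes 0.05 s, during which the arm holds its last target.

TASK

Load the small vacuum chamber beside the microscope: lay the specimen plate between the corner guides on the copper platen and press it down firmly so that it lies level and fully home, then close the hinged lid. Push the red-handled locating pin down through the holes in the lid's tongue and the base until its collar sits on the lid, and do not let go: finish with the gripper still pushing the pin down firmly, so that the lid stays squeezed on its rubber seal while a colleague connects the pump. Leave the black spare pins in their rack and do not disturb the other things on the bench.

Things in the scene. Friction and masses are not known exactly. Their poses are not given: they have to be found in the camera images.
- chamber: Vacuum specimen chamber, an aluminium base fixed to the bench: flange 116 x 116 mm, top 24 mm above the bench, with a tongue 40 mm wide that runs out along -y to 103 mm from the centre. Origin on the bench under the centre; z up; the lid is hinged along x on the +y side and opens towards +y; the tongue with the pin hole is on the -y side.
- nest (a point): Centre of the seat on the copper platen (62 x 62 mm) in the middle of the chamber, 30 mm above the bench; axes as the chamber. Black bevelled guides at its four corners stand 5 mm above the seat, slope outwards and leave 52 mm between them at the seat; the middle 32 mm of each side is open. A seated plate has its centre 4 mm above this point, its edges along the chamber's x and y (any quarter turn).
- hinge (a point): Middle of the lid's hinge axis, at the chamber's +y side, 27 mm above the bench, 62 mm from the chamber's centre; axes as the chamber; the hinge axis is x.
- lid (a joint): Lid angle about the hinge, rad. 0: closed, lid lying on the rubber seal. About 1.65 to 1.9 at the start: standing open, leaning back towards the chamber's +y (it can lean to 2.0). The damped hinge stays where it is left above about 1.2 rad; pushed lower it sinks shut by itself in 2 to 3 s. Standing open, the tongue's end is about 180 to 195 mm above the bench.
- lid_edge (a point): Middle of the lid's outer top edge on the side away from the hinge: 117 mm from the hinge axis along the lid and 24 mm above it. The lid is a skirted aluminium cover 110 x 110 x 24 mm with a clear window; from this side a tongue 40 mm wide, 9 mm thick (level with the lid's lower face) runs on to 165 mm from the hinge axis.
- lid_hole (a point): Centre of the upper mouth of the 13 mm pin hole in the lid's tongue, 147 mm from the hinge axis; z is the hole's axis. Lid closed: 36 mm above the bench, 28 mm out from the lid's front wall, which stands 15 mm above the tongue.
- hole (a point): Centre of the upper mouth of the matching 13 mm hole through the base's tongue, 24 mm above the bench, 85 mm from the chamber's centre along its -y; the hole goes down to 8 mm above the bench. With the lid closed the two holes are in line, 3 mm apart until the seal is squeezed.
- plate_c (a point): Centre of the loose specimen plate, steel, 50 x 50 x 8 mm, about 150 g, with a dark round specimen in a brass ring on top. Lies flat on a thin (2 mm) blue mat of 120 x 120 mm. z up, x and y along its edges.
- pin_grip (a point): Middle of the red handle of the locating pin (18 mm diameter, 42 mm tall, upright). Under the handle a steel collar of 24 mm diameter, 4 mm thick, whose underside is 24 mm below this point; under it the 10 mm shank, 30 mm long with a tapered nose. About 80 g. Stands in one of the three holes of the rack.
- pin_tip (a point): Lower end of the red pin's shank, 54 mm below the middle of its handle. With the collar on the closed lid the tip is 6 mm above the bench (less as the seal is squeezed).
- rack: White block 150 x 44 x 34 mm, fixed, with three 13 mm holes along its x axis, 50 mm apart, the middle one at its centre, holding three pins upright. Origin on the bench under its centre. The pins' collars rest on its top.
- spare_a_grip (a point): Middle of the handle of a spare pin, same shape with a black handle, in the rack. To be left alone.
- spare_b_grip (a point): Middle of the handle of the other black spare pin in the rack. To be left alone.
- oil: Small amber bottle, 34 mm diameter, 68 mm tall; origin under its centre. Bystander.
- dish: Clear closed dish, 88 mm diameter, 13 mm tall; origin under its centre. Bystander.
- canister: Grey lens canister, 41 mm diameter, 56 mm tall; origin under its centre. Bystander.
- mailer: White slide box, 34 x 84 x 18 mm; origin under its centre. Bystander.
- tweezers: Steel tweezers lying flat, about 115 mm long along y, 9 mm tall. Bystander.
- seal (a joint): How far the closed lid is pushed straight down (its hinge has slotted holes) on the springy rubber seal, m. 0: seal not squeezed; 0.003: fully down, metal on metal. It springs back when let go. The closed lid starts to sink at about 1 N of push and gives 1 mm for every further 4 N: 9 to 11 N on the pin is right.
Not all that is in view belongs to the job. What is shaped like the part that bears pin_grip but yellow is not meant.

How it is judged:
By the outcome, as a careful person would: the job done as asked, in the order asked, and still so for the second after the job is handed in, while the arm keeps its last pose, push and grip.
It also fails if it takes over 72 s, if anything falls off the work surface, if the arm or the gripper's body presses on something with over 40 N, if the wrist force passes 120 N, or if a joint passes its speed limit or range.

## Working session

There is one attempt and no reset: what is moved stays moved. The work goes in short steps, Python scripts to look and compute and a tool call to move; the robot and the scene stay as the last step left them, time stands still between calls to the robot, and variables do not carry over. Pictures are saved under pics/ and viewed, and the job is handed in when it is done.

Besides the shell and the picture viewer there is one more tool, called as name([rows], argument=value, ...), one row to a line, values as JSON. apply_moves: Moves the arm, as the interface text tells. Its arguments: {"type":"object","properties":{"commands":{"type":"array","items":{"type":"array","items":{"type":"array","items":{"type":"number"}}}},"newtons":{"type":"number"}},"required":["commands"]}

```bash
ls; mkdir -p pics
python3 - <<'E'
from station import observe,camera
import cv2,pickle
print(observe())
for n in("scene","top"):
    c=camera(n); pickle.dump(c,open(f"pics/{n}0.pkl","wb"))
    cv2.imwrite(f"pics/{n}0.png",cv2.resize(c["image"][:,:,::-1],(800,600),interpolation=cv2.INTER_CUBIC))
    print(n,{k:v for k,v in c.items() if k!="image"})
E
```

```text
pics
{'time': 0.0, 'q': array([-6.44215182e+01,  2.02611063e+01,  9.36283905e+01, -2.09593235e-03,
        6.61891438e+01, -1.38002100e-01]), 'qvel': array([-0.10502561, -0.13270746,  0.01757269,  0.03498582,  0.05495311,
       -0.04134106]), 'tau': array([-5.82356788e-04, -5.93851519e+01, -3.34215975e+01,  6.95682946e-02,
        2.34791497e-02, -1.14461818e-04]), 'position': array([ 0.27096561, -0.5626483 ,  0.20938388]), 'tcp_rot': array([ 1.79998273e+02,  7.86450584e-02, -6.42826698e+01]), 'ft_force': array([-0.70427066,  0.23226981,  0.04321471]), 'torque': array([-0.01484117,  0.00601575, -0.05036657]), 'grip_width': 0.09176348244970586}
scene {'fovy': 55.765663488108686, 'cx': 245.58973519853515, 'cy': 188.42892148876015, 'rvec': array([ 1.91937024,  1.81333159, -0.54338504]), 'tvec': array([-0.02741234, -0.4285084 ,  1.13660538])}
top {'fovy': 53.60979554060033, 'cx': 253.82394629683483, 'cy': 186.6070431108499, 'rvec': array([ 2.11493945, -2.15852294,  0.17829934]), 'tvec': array([0.01090552, 0.55241034, 0.81628673])}
```

View pics/scene0.png

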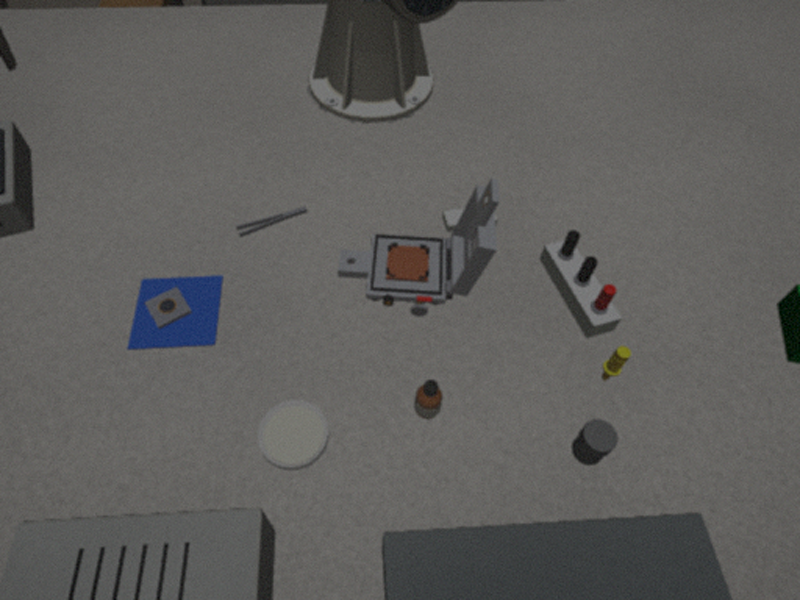

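View pics/top0.png

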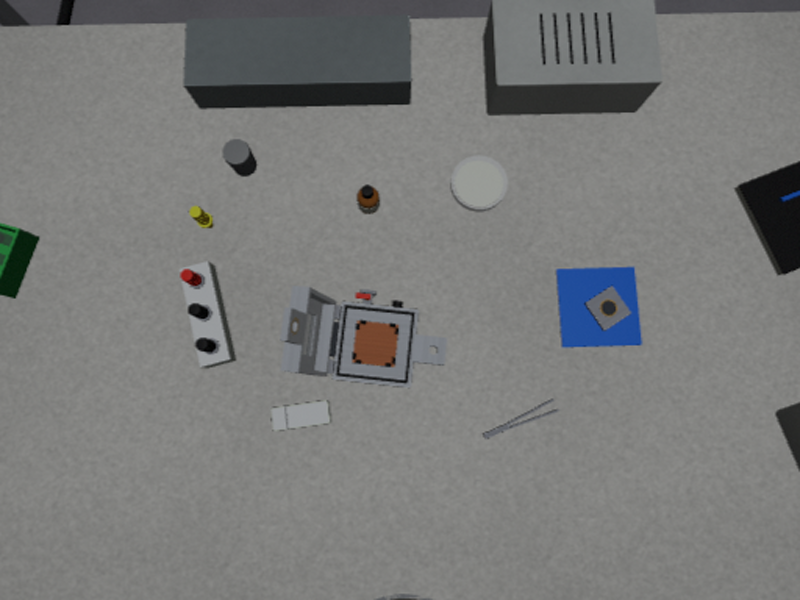

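```bash
cat > h.py <<'E'
import cv2,pickle,numpy as np
from station import observe,camera
def K(c):
    f=c["image"].shape[0]/2/np.tan(np.radians(c["fovy"]/2)); return np.array([[f,0,c["cx"]],[0,f,c["cy"]],[0,0,1]])
def ray(c,u,v):
    R=cv2.Rodrigues(c["rvec"])[0]; o=-R.T@c["tvec"]; d=R.T@np.linalg.inv(K(c))@[u,v,1]; return o,d
def plane(c,u,v,z):
    o,d=ray(c,u,v); return o+d*(z-o[2])/d[2]
def proj(c,P): return cv2.projectPoints(np.array(P,float).reshape(-1,3),c["rvec"],c["tvec"],K(c),None)[0].reshape(-1,2)
def load(n): return pickle.load(open(f"pics/{n}.pkl","rb"))
def snap(n,tag):
    c=camera(n); pickle.dump(c,open(f"pics/{n}{tag}.pkl","wb")); return c
def crop(c,u0,v0,u1,v1,s,fn):
    cv2.imwrite("pics/"+fn,cv2.resize(np.ascontiguousarray(c["image"][v0:v1,u0:u1,::-1]),None,fx=s,fy=s,interpolation=cv2.INTER_CUBIC))
def tri(a,pa,b,pb):
    o1,d1=ray(a,*pa);o2,d2=ray(b,*pb);A=np.c_[d1,-d2];t=np.linalg.lstsq(A,o2-o1,rcond=None)[0]
    p,q=o1+d1*t[0],o2+d2*t[1];return (p+q)/2,np.linalg.norm(p-q)
E
python3 - <<'E'
from h import *
t=load("top0");s=load("scene0")
crop(t,170,175,295,255,6,"tcham.png")
crop(t,345,160,420,230,8,"tplate.png")
crop(t,105,120,165,240,5,"track.png")
crop(s,210,105,330,205,6,"scham.png")
for n,c in(("t",t),("s",s)):
    hsv=cv2.cvtColor(c["image"],cv2.COLOR_RGB2HSV)
    for nm,lo,hi in(("red",(0,170,90),(6,255,255)),("copper",(7,110,60),(16,255,255)),("blue",(100,120,60),(130,255,255)),("yel",(25,120,80),(35,255,255))):
        m=cv2.inRange(hsv,lo,hi);k,l,st,ce=cv2.connectedComponentsWithStats(m)
        print(n,nm,[(st[i].tolist(),ce[i].round(1).tolist()) for i in range(1,k) if st[i,4]>15])
E
```

```text
t red [([116, 173, 7, 7, 39], [119.1, 175.9]), ([228, 188, 9, 4, 25], [232.2, 189.1])]
t copper [([229, 121, 13, 11, 82], [235.3, 127.2]), ([226, 206, 29, 29, 655], [240.0, 219.6])]
t blue [([500, 122, 12, 7, 39], [505.7, 125.1]), ([356, 171, 55, 51, 2055], [381.4, 195.9])]
t yel [([121, 132, 9, 8, 46], [125.0, 135.3]), ([127, 136, 9, 10, 38], [131.9, 141.2])]
s red [([387, 183, 7, 6, 30], [389.9, 185.1])]
s copper [([77, 0, 12, 4, 25], [82.5, 1.4]), ([248, 158, 26, 21, 470], [260.5, 167.8]), ([267, 248, 15, 13, 99], [274.0, 254.8])]
s blue [([82, 177, 60, 46, 1851], [114.1, 200.6])]
s yel [([395, 222, 9, 7, 49], [398.6, 225.0]), ([386, 231, 11, 9, 35], [390.2, 236.5])]
```

View pics/tcham.png

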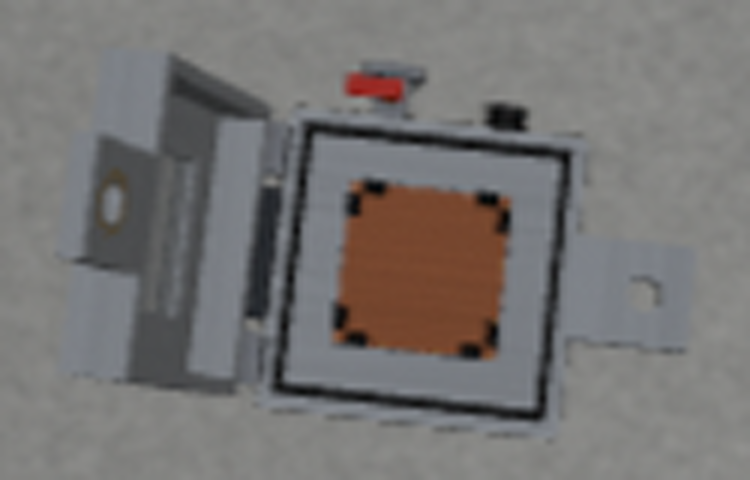

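View pics/tplate.png

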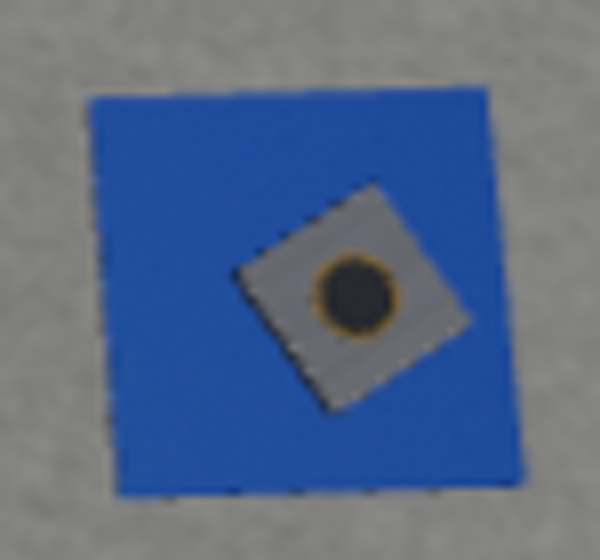

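View pics/track.png

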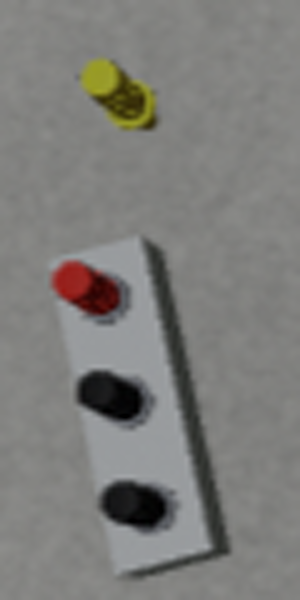

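View pics/scham.png

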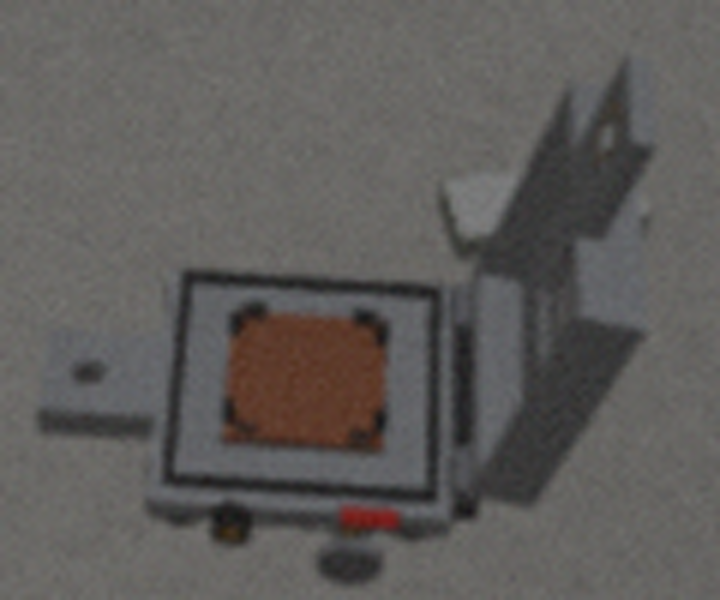

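```bash
cat > m.py <<'E'
from h import *
t=load("top0");s=load("scene0")
def fit(obj,img):  # 2D rigid
    o=np.array(obj);i=np.array(img);oc=o.mean(0);ic=i.mean(0);a=o-oc;b=i-ic
    th=np.arctan2((a[:,0]*b[:,1]-a[:,1]*b[:,0]).sum(),(a*b).sum());R=np.array([[np.cos(th),-np.sin(th)],[np.sin(th),np.cos(th)]])
    tr=ic-R@oc;return tr,np.degrees(th),(o@R.T+tr-i)
def un(U,V,s,u0,v0): return ((U+.5)/s-.5+u0,(V+.5)/s-.5+v0)
if __name__=="__main__":
    # top: image left=+y, up=+x
    pts=[((.058,.058),(290,101),.024),((.058,-.058),(585,138),.024),((-.058,-.058),(552,434),.024),((-.058,.058),(262,404),.024),
     ((.031,.031),(350,182),.030),((.031,-.031),(510,196),.030),((-.031,-.031),(497,357),.030),((-.031,.031),(333,343),.030),((0,-.085),(645,290),.024)]
    w=[plane(t,*un(*p,6,170,175),z)[:2] for _,p,z in pts]
    tr,th,r=fit([p[0] for p in pts],w);print("cham top",tr,th,(r*1000).round(1).tolist())
    pts=[((.031,.031),(390,313),.030),((.031,-.031),(232,312),.030),((.031,.031),(390,313),.030)]
    sp=[((-.031,.031),(385,316),.030),((-.031,-.031),(234,310),.030),((.031,-.031),(222,442),.030),((.031,.031),(383,450),.030),((0,-.085),(89,371),.024)]
    w=[plane(s,*un(*p,6,210,105),z)[:2] for _,p,z in sp]
    tr,th,r=fit([p[0] for p in sp],w);print("cham scene",tr,th,(r*1000).round(1).tolist())
    # plate top corners z=.010
    pc=[(375,182),(473,321),(334,411),(237,272)]
    w=[plane(t,*un(*p,8,345,160),.010)[:2] for p in pc];print("plate",np.mean(w,0),[np.degrees(np.arctan2(*(w[(i+1)%4]-w[i])[::-1])).round(1) for i in range(4)],[np.linalg.norm(w[(i+1)%4]-w[i]).round(4) for i in range(4)])
    print("spec",plane(t,*un(357,296,8,345,160),.010))
    # pins: base collar
    for n,p in(("red",(76,282)),("b1",(98,390)),("b2",(122,502))):
        print(n,plane(t,*un(*p,5,105,120),.0804))
    rc=[(53,262),(141,237),(214,547),(115,576)]
    print("rack",[plane(t,*un(*p,5,105,120),.034)[:2].round(4).tolist() for p in rc])
E
python3 m.py
python3 - <<'E'
from h import *
s=load("scene0")
crop(s,85,170,140,220,10,"splate.png")
crop(s,340,140,420,250,5,"srack.png")
E
```

```text
cham top [0.48057404 0.03269678] -6.879419569903412 [[-1.4, 0.3], [1.5, -1.2], [-1.2, -2.7], [-0.8, 3.0], [1.3, -0.0], [0.5, -0.6], [-0.2, 0.7], [0.7, 0.4], [-0.4, 0.3]]
cham scene [0.48325694 0.03188907] -7.3720580468530335 [[2.2, 1.1], [0.2, -1.1], [-2.3, -0.2], [-1.1, 0.8], [1.0, -0.5]]
plate [ 0.52815303 -0.31773467] [np.float64(-148.7), np.float64(120.9), np.float64(31.4), np.float64(-58.7)] [np.float64(0.0491), np.float64(0.05), np.float64(0.0487), np.float64(0.0501)]
spec [ 0.52817741 -0.31840321  0.01      ]
red [0.57615985 0.29194779 0.0804    ]
b1 [0.52833031 0.28066304 0.0804    ]
b2 [0.47965592 0.26867369 0.0804    ]
rack [[0.5952, 0.3194], [0.6062, 0.2791], [0.4624, 0.2416], [0.4503, 0.2858]]
```

View pics/splate.png

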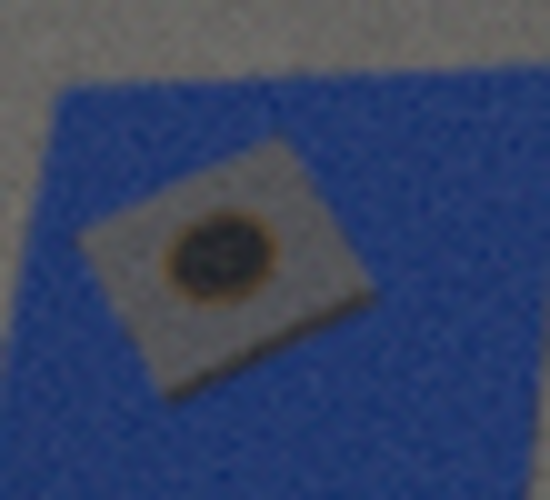

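View pics/srack.png

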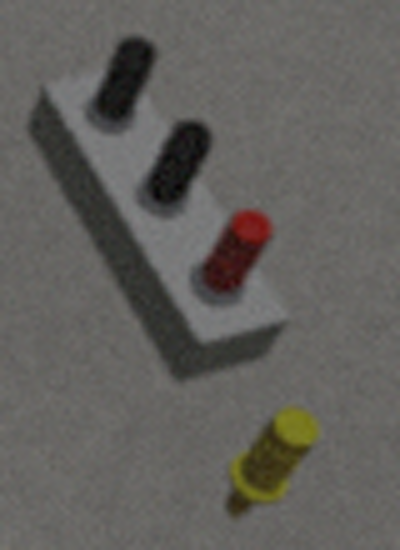

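Run:
```python
from m import *
pc=[(280,133),(374,292),(168,394),(80,238)]
w=[plane(s,*un(*p,10,85,170),.010)[:2] for p in pc];print("plate scene",np.mean(w,0),[np.degrees(np.arctan2(*(w[(i+1)%4]-w[i])[::-1])).round(1) for i in range(4)])
print("spec scene",plane(s,*un(220,257,10,85,170),.010))
print("spec tri",tri(t,un(357,296,8,345,160),s,un(220,257,10,85,170)))
for n,a,b in(("red",(76,282),(252,228)),("b1",(98,390),(193,134)),("b2",(122,502),(138,49)),("yel",(100,78),(297,428))):
    print(n,tri(t,un(*a,5,105,120),s,un(*b,5,340,140)),plane(s,*un(*b,5,340,140),.079)[:2],plane(t,*un(*a,5,105,120),.079)[:2])
print("hole tri",tri(t,un(645,290,6,170,175),s,un(89,371,6,210,105)))
print("cop tri",tri(t,un(422,270,6,170,175),s,un(306,380,6,210,105)))
# lid hole, lid tongue end
print("lidhole",tri(t,un(113,203,6,170,175),s,un(606,140,6,210,105)))
```

```text
plate scene [ 0.53091503 -0.31686618] [np.float64(31.1), np.float64(-59.4), np.float64(-148.3), np.float64(123.7)]
spec scene [ 0.52933202 -0.31840189  0.01      ]
spec tri (array([ 0.52836716, -0.31894508,  0.0085714 ]), np.float64(4.38168190220959e-05))
red (array([0.57753871, 0.29465786, 0.07427854]), np.float64(0.0010419588073477754)) [0.58068568 0.29264277] [0.57644229 0.29244391]
b1 (array([0.52886839, 0.28204049, 0.07700179]), np.float64(0.0004253635491354958)) [0.53035911 0.28121427] [0.52853062 0.28113978]
b2 (array([0.47999137, 0.27004008, 0.07711715]), np.float64(0.0005747015661048213)) [0.48153539 0.26939083] [0.47977263 0.26912984]
yel (array([0.67114473, 0.28742628, 0.07136122]), np.float64(0.0007928044316344748)) [0.67509831 0.28291412] [0.66886687 0.28519692]
hole tri (array([ 0.47081648, -0.05193008,  0.02337196]), np.float64(0.00012012183194895635))
cop tri (array([0.48007622, 0.03265146, 0.02424581]), np.float64(0.0006500767571747394))
lidhole (array([0.49236357, 0.12597859, 0.16572766]), np.float64(0.002214317712802784))
```

apply_moves([
  [[2.5,3.5,0,0,0,0.35,100],[2.5,3.5,0,0,0,0.35,100],[3.0,3.5,0,0,0,0,100],[3.5,3.5,0,0,0,0,100],[3.5,3.0,0,0,0,0,100],[3.5,3.0,-1,0,0,0,100],[3.5,2.5,-2,0,0,0,100],[2.5,1.5,-2,0,0,0,100],[0,0,0,0,0,0,100]],
], newtons=40)

```text
time: 1.0
position: [0.5216, -0.3126, 0.156]
tcp_rot: [180.0, 0.1, -58.7]
ft_force: [-0.4, -0.8, 0.2]
grip_width: 0.0919
```

apply_moves([
  [[0.7,-0.5,-3,0,0,0,78],[0,0,-4,0,0,0,78],[0,0,-3,0,0,0,78],[0,0,0,0,0,0,78]],
])

```text
time: 1.4
position: [0.5286, -0.3182, 0.0543]
tcp_rot: [180.0, 0.0, -58.5]
ft_force: [-0.3, 0.1, -0.5]
grip_width: 0.0719
```

Run:
```python
from h import *
o=observe();print(o["position"],o["tcp_rot"],o["time"])
t=snap("top",1);s=snap("scene",1)
a=cv2.resize(t["image"][130:240,330:440],(400,400),interpolation=cv2.INTER_CUBIC);b=cv2.resize(s["image"][140:250,50:160],(400,400),interpolation=cv2.INTER_CUBIC)
cv2.imwrite("pics/grasp1.png",np.hstack([a,b])[:,:,::-1])
```

```text
[ 0.52857903 -0.31815057  0.05431966] [ 1.79978219e+02  3.98228643e-02 -5.85402726e+01] 1.4
```

View pics/grasp1.png

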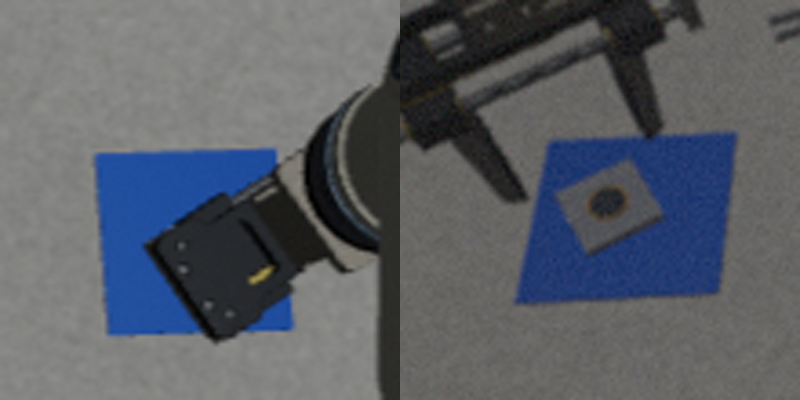

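apply_moves([
  [[0,0,-1.5,0,0,0,78],[0,0,-1.2,0,0,0,78],[0,0,-0.5,0,0,0,78],[0,0,0,0,0,0,78]],
])

```text
time: 1.9
position: [0.5332, -0.322, 0.0288]
tcp_rot: [-179.7, -0.6, -58.6]
ft_force: [-0.4, 0.3, -1.2]
grip_width: 0.0715
```

Run:
```python
from h import *
o=observe();print(o["position"],o["tcp_rot"],o["ft_force"])
s=snap("scene",2)
crop(s,50,140,160,240,7,"grasp2.png")
```

```text
[ 0.53317352 -0.32201297  0.02876637] [-179.68549695   -0.61842935  -58.60865407] [-0.42647252  0.27303691 -1.23320812]
```

View pics/grasp2.png

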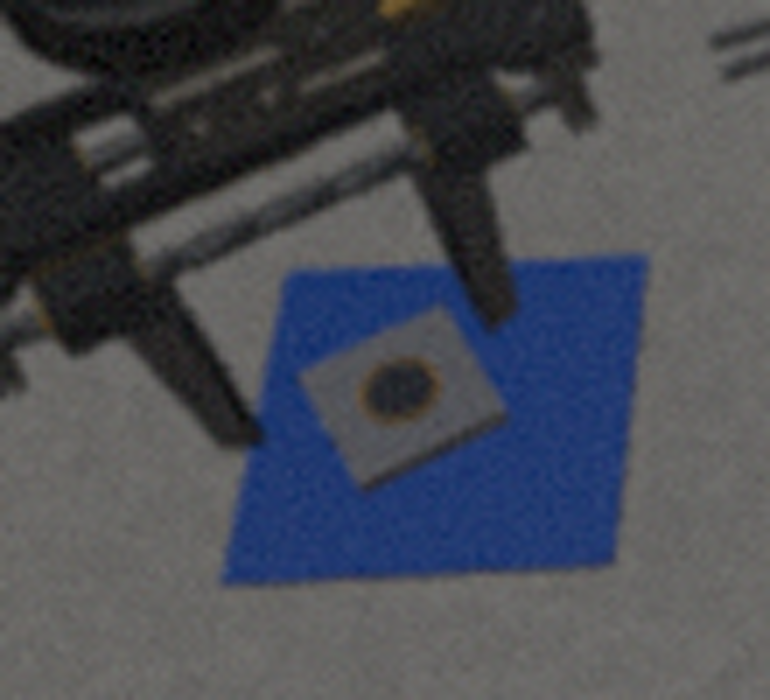

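apply_moves([
  [[-0.4,0.3,0,0,0,0,78],[0,0,0,0,0,0,78],[0,0,0,0,0,0,78]],
])

```text
time: 2.25
position: [0.5295, -0.319, 0.0301]
tcp_rot: [-179.6, -0.7, -58.6]
ft_force: [0.3, 0.1, -0.0]
grip_width: 0.0716
```

Run:
```python
from h import *
o=observe()
for k in("q","qvel","position","tcp_rot","ft_force","torque"):print(k,o[k].round(4))
```

```text
q [-3.120550e+01  3.151350e+01  1.022913e+02 -6.600000e-03  4.541010e+01
  2.739690e+01]
qvel [ 0.0618 -0.4435  0.5273  0.0987  0.1663  0.0764]
position [ 0.5295 -0.319   0.0301]
tcp_rot [-179.6429   -0.6993  -58.5999]
ft_force [ 0.279   0.0672 -0.0262]
torque [-0.0238 -0.0192 -0.0111]
```

```bash
cat >> h.py <<'E'
from scipy.spatial.transform import Rotation as Ro
def rel(p,yaw,roll=180,pitch=0):
    o=observe();R=Ro.from_euler("xyz",o["tcp_rot"],degrees=True);T=Ro.from_euler("xyz",[roll,pitch,yaw],degrees=True)
    print("at",o["position"].round(4),o["tcp_rot"].round(2),"F",o["ft_force"].round(1),"w",round(o["grip_width"],4),"t",o["time"])
    print("d cm",((np.array(p)-o["position"])*100).round(2),"turn",((T*R.inv()).as_rotvec(degrees=True)/8).round(2))
E
python3 -c "
from h import *
rel([.5287,-.3182,.0215],-58.7)"
```

```text
at [ 0.5295 -0.319   0.0301] [-179.64   -0.7   -58.6 ] F [ 0.3  0.1 -0. ] w 0.0716 t 2.25
d cm [-0.08  0.08 -0.86] turn [ 0.05  0.08 -0.01]
```

apply_moves([
  [[-0.1,0.1,-0.4,0.05,0.08,0,78],[0,0,-0.4,0,0,0,78],[0,0,-0.1,0,0,0,78],[0,0,0,0,0,0,78]],
])

```text
time: 2.65
position: [0.5287, -0.3181, 0.0207]
tcp_rot: [-180.0, -0.0, -58.6]
ft_force: [-0.1, -0.6, -0.2]
grip_width: 0.0716
```

```bash
python3 -c "
from h import *
rel([.5287,-.3182,.0215],-58.7)"
```

```text
at [ 0.5287 -0.3181  0.0207] [-179.99   -0.    -58.59] F [-0.1 -0.6 -0.2] w 0.0716 t 2.65
d cm [-0.   -0.01  0.08] turn [-0.    0.   -0.01]
```

apply_moves([
  [[0,0,0.1,0,0,0,50],[0,0,0,0,0,0,40],[0,0,0,0,0,0,30],[0,0,0,0,0,0,30],[0,0,0,0,0,0,30],[0,0,0,0,0,0,30]],
], newtons=40)

```text
time: 3.25
position: [0.5288, -0.3181, 0.0218]
tcp_rot: [-180.0, -0.0, -58.6]
ft_force: [0.2, -0.9, 0.5]
grip_width: 0.028
```

```bash
python3 -c "
from h import *
rel([.5287,-.3182,.0215],-58.7)"
```

```text
at [ 0.5288 -0.3181  0.0218] [-1.7999e+02 -1.0000e-02 -5.8590e+01] F [ 0.2 -0.9  0.5] w 0.028 t 3.25
d cm [-0.01 -0.01 -0.03] turn [-0.    0.   -0.01]
```

Run:
```python
from h import *
s=snap("scene",3)
crop(s,50,140,160,240,7,"grasp3.png")
```

```text
(no output)
```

View pics/grasp3.png

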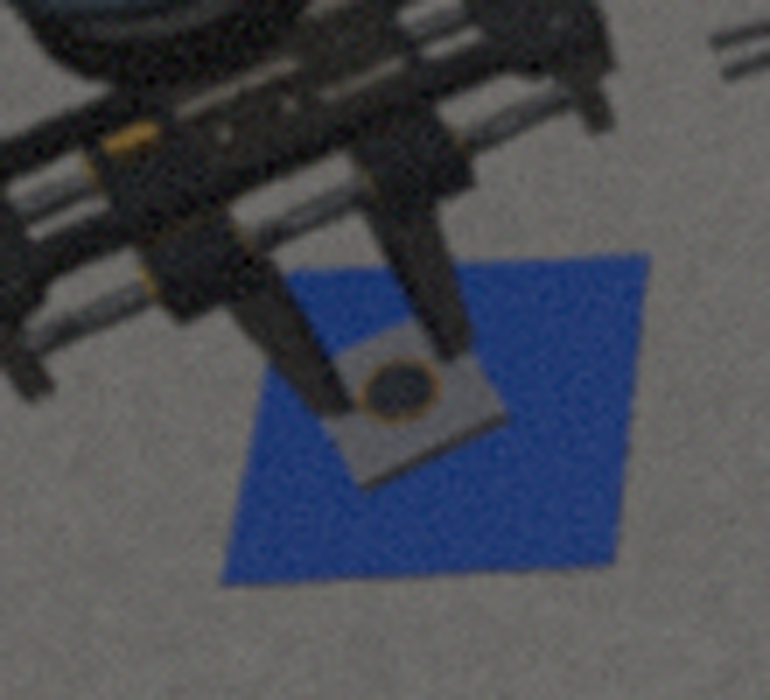

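Run:
```python
from h import *
s=load("scene3");o=observe()
R=Ro.from_euler("xyz",o["tcp_rot"],degrees=True).as_matrix()
im=cv2.resize(np.ascontiguousarray(s["image"][140:240,50:160,::-1]),None,fx=7,fy=7,interpolation=cv2.INTER_CUBIC)
for dz,col in((.017,(0,255,0)),(.010,(0,255,255)),(.002,(255,255,0))):
    P=[o["position"]+R@np.array([x,y,dz]) for x in(-.014,.014) for y in(-.01,.01)]
    for u,v in proj(s,P): cv2.circle(im,(int((u+.5-50)*7),int((v+.5-140)*7)),4,col,-1)
cv2.imwrite("pics/ov3.png",im)
```

```text
(no output)
```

View pics/ov3.png

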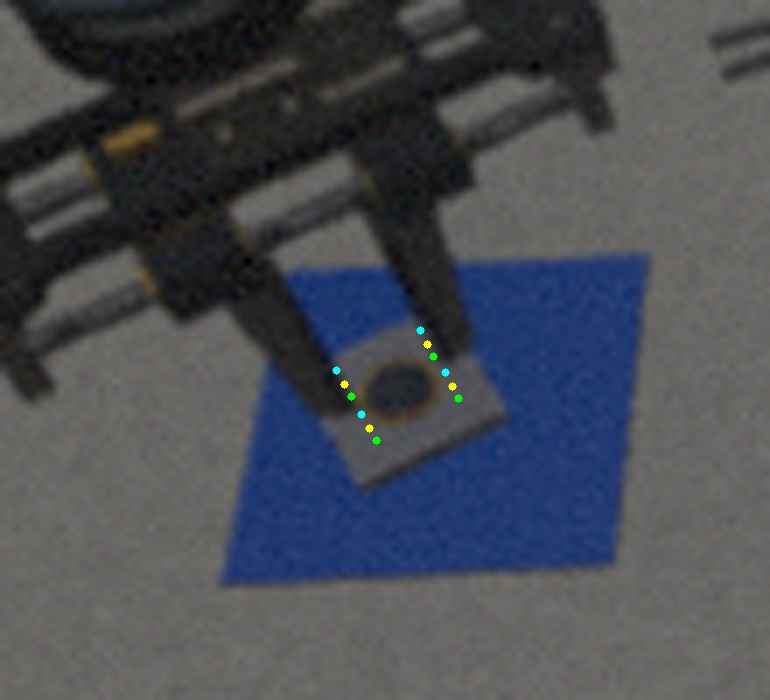

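Run:
```python
from h import *
s=load("scene2")
R=Ro.from_euler("xyz",[-179.685,-.618,-58.609],degrees=True).as_matrix()
im=cv2.resize(np.ascontiguousarray(s["image"][140:240,50:160,::-1]),None,fx=7,fy=7,interpolation=cv2.INTER_CUBIC)
for dz,col in((.017,(0,255,0)),(.010,(0,255,255)),(.0,(255,255,0))):
    P=[np.array([.53317,-.32201,.02877])+R@np.array([x,y,dz]) for x in(-.036,.036) for y in(-.01,.01)]
    for u,v in proj(s,P): cv2.circle(im,(int((u+.5-50)*7),int((v+.5-140)*7)),4,col,-1)
cv2.imwrite("pics/ov2.png",im)
o=observe()
for k in("q","tau","position","tcp_rot","ft_force","torque"):print(k,o[k].round(4))
```

```text
q [-3.117390e+01  3.245140e+01  1.019514e+02  9.300000e-03  4.558590e+01
  2.741270e+01]
tau [ 6.00000e-04 -6.45861e+01 -2.43801e+01  5.38000e-02 -2.01000e-02
 -0.00000e+00]
position [ 0.5288 -0.3181  0.0218]
tcp_rot [-1.799889e+02 -7.000000e-03 -5.859300e+01]
ft_force [ 0.5158 -0.204  -0.0403]
torque [ 0.0328 -0.036  -0.0304]
```

View pics/ov2.png

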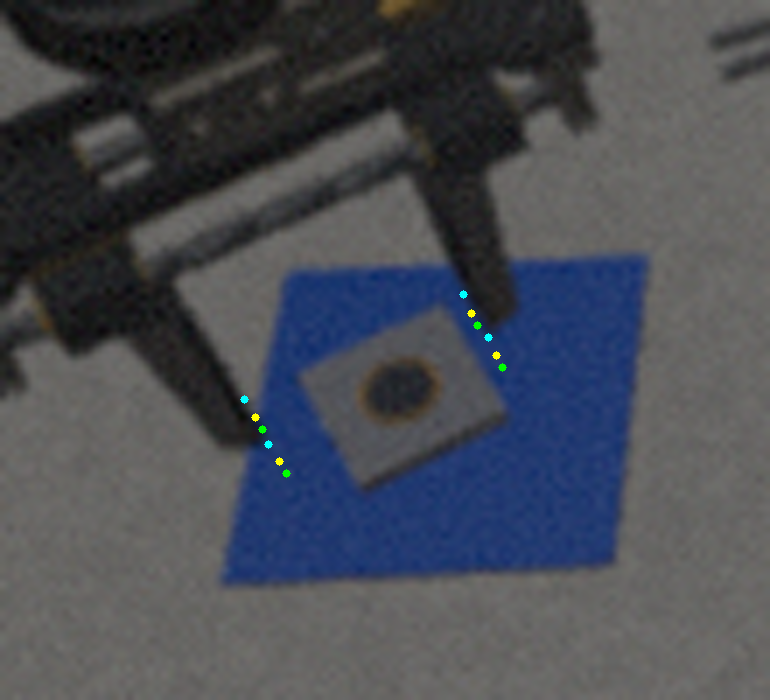

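apply_moves([
  [[0,0,-0.2,0,0,0,30],[0,0,-0.2,0,0,0,30],[0,0,-0.1,0,0,0,30]],
])

```text
time: 3.6
position: [0.5289, -0.3182, 0.0166]
tcp_rot: [-180.0, -0.0, -58.6]
ft_force: [-0.5, 0.0, -1.2]
grip_width: 0.0273
```

apply_moves([
  [[0,0,-0.2,0,0,0,30],[0,0,-0.1,0,0,0,30],[0,0,0,0,0,0,30]],
])

```text
time: 3.9
position: [0.5287, -0.3181, 0.0129]
tcp_rot: [-180.0, 0.0, -58.6]
ft_force: [-0.2, -0.2, -0.2]
grip_width: 0.0277
```

apply_moves([
  [[0,0,-0.1,0,0,0,30],[0,0,-0.1,0,0,0,30]],
])

```text
time: 4.1
position: [0.5288, -0.3181, 0.0108]
tcp_rot: [-180.0, 0.0, -58.6]
ft_force: [-0.2, -0.8, -0.3]
grip_width: 0.0278
```

apply_moves([
  [[0,0,-0.1,0,0,0,30],[0,0,-0.1,0,0,0,30]],
])

```text
time: 4.3
position: [0.5288, -0.3181, 0.0087]
tcp_rot: [-180.0, -0.0, -58.6]
ft_force: [-0.1, -0.7, -0.6]
grip_width: 0.028
```

Run:
```python
from h import *
s=snap("scene",4)
crop(s,50,140,160,240,7,"grasp4.png")
t=snap("top",4);crop(t,330,130,440,240,7,"grasp4t.png")
```

```text
(no output)
```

View pics/grasp4.png

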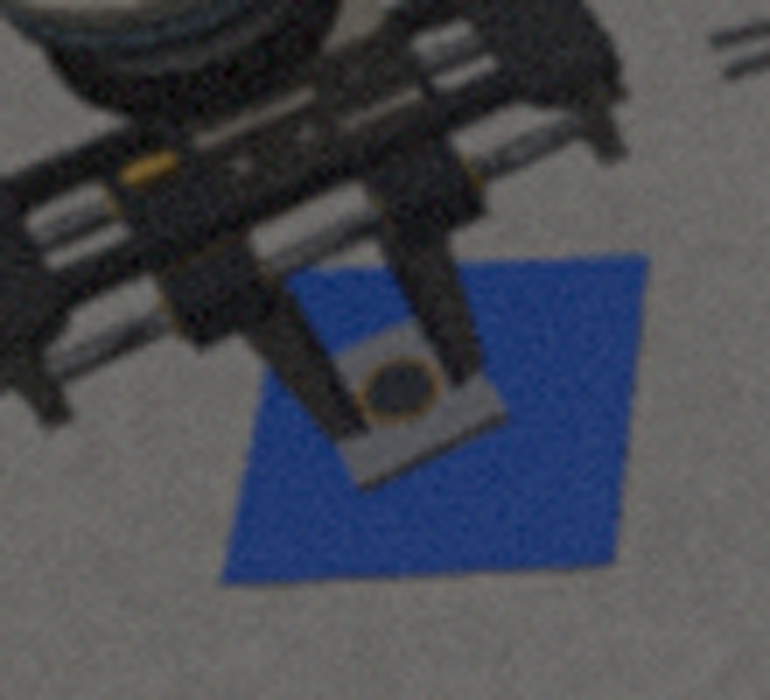

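View pics/grasp4t.png

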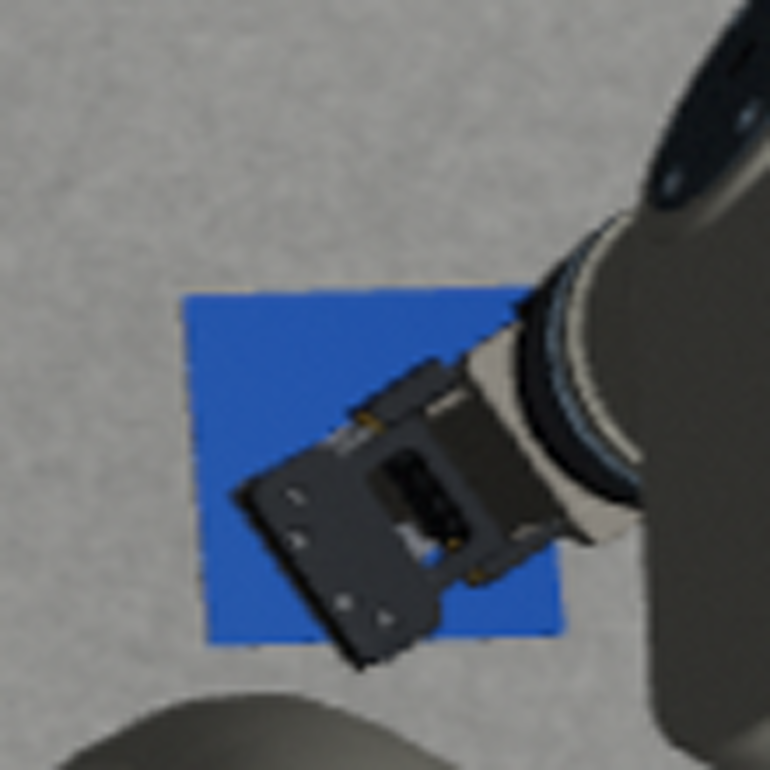

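apply_moves([
  [[0,0,-0.1,0,0,0,30],[0,0,0,0,0,0,30]],
])

```text
time: 4.6
position: [0.5287, -0.318, 0.0076]
tcp_rot: [-180.0, 0.0, -58.6]
ft_force: [-0.4, 0.1, -0.2]
grip_width: 0.0278
```

apply_moves([
  [[0,0,-0.1,0,0,0,30],[0,0,0,0,0,0,30]],
])

```text
time: 4.8
position: [0.5287, -0.3181, 0.0065]
tcp_rot: [-180.0, 0.0, -58.6]
ft_force: [0.7, -0.8, -0.5]
grip_width: 0.0277
```

apply_moves([
  [[0,0,-0.1,0,0,0,30],[0,0,0,0,0,0,30]],
])

```text
time: 5.0
position: [0.529, -0.3182, 0.006]
tcp_rot: [-180.0, -0.0, -58.6]
ft_force: [-0.7, -0.1, -0.4]
grip_width: 0.0275
```

apply_moves([
  [[0,0,-0.1,0,0,0,30],[0,0,0,0,0,0,30]],
])

```text
time: 5.2
position: [0.5292, -0.3184, 0.0062]
tcp_rot: [-180.0, -0.0, -58.6]
ft_force: [0.3, 0.3, -0.3]
grip_width: 0.0279
```

apply_moves([
  [[0,0,-0.1,0,0,0,30],[0,0,0,0,0,0,30]],
])

```text
time: 5.4
position: [0.5295, -0.3184, 0.0061]
tcp_rot: [-180.0, -0.1, -58.6]
ft_force: [-0.0, -0.9, -0.9]
grip_width: 0.0274
```

Run:
```python
from h import *
o=observe()
for k in("q","tau","position","tcp_rot","ft_force","torque"):print(k,o[k].round(4))
c=snap("scene",5);crop(c,0,0,300,240,2.6,"s5.png")
c=snap("top",5);crop(c,250,130,512,384,2.3,"t5.png")
```

```text
q [-3.117030e+01  3.379350e+01  1.021988e+02  1.550000e-02  4.392600e+01
  2.741230e+01]
tau [ 6.00000e-04 -6.56009e+01 -2.36692e+01  5.30000e-02  6.73000e-02
 -4.00000e-04]
position [ 0.5295 -0.3184  0.0061]
tcp_rot [-1.799528e+02 -6.750000e-02 -5.859380e+01]
ft_force [-0.0124 -0.8635 -0.9058]
torque [-0.0075  0.0265 -0.0024]
```

View pics/s5.png

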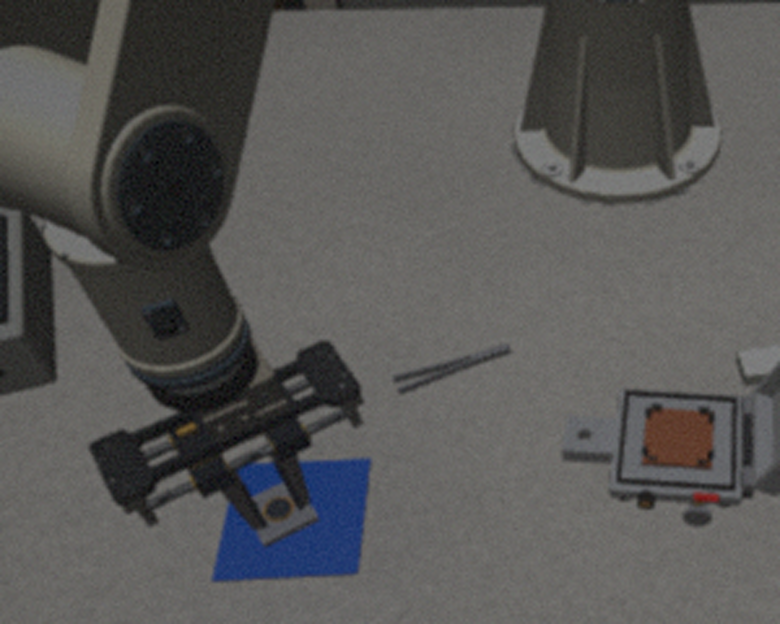

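View pics/t5.png

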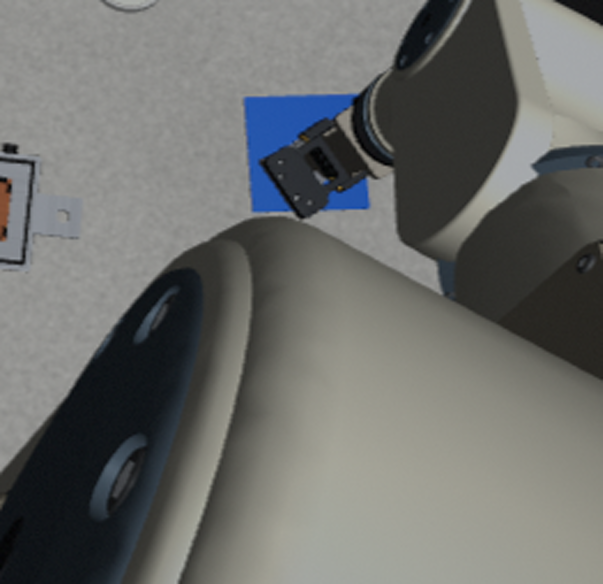

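apply_moves([
  [[0,0,-0.1,0,0,0,30]],
])

```text
time: 5.6
position: [0.5296, -0.3185, 0.0059]
tcp_rot: [-180.0, -0.1, -58.6]
ft_force: [-5.7, 3.4, 24.2]
grip_width: 0.0278
```

Run:
```python
from h import *
o=observe()
for k in("q","qvel","tau","position","tcp_rot","ft_force","torque"):print(k,o[k].round(4))
```

```text
q [-3.117110e+01  3.382120e+01  1.021806e+02  1.930000e-02  4.392140e+01
  2.741370e+01]
qvel [ 0.0224  0.1567 -0.0871  0.0457 -0.0941  0.0479]
tau [-7.48000e-02 -5.25604e+01 -2.15984e+01  1.22000e-02 -2.63620e+00
  7.20000e-03]
position [ 0.5296 -0.3185  0.0059]
tcp_rot [-1.799527e+02 -6.200000e-02 -5.859870e+01]
ft_force [-5.6783  3.4161 24.1675]
torque [0.8208 1.1722 0.0029]
```

apply_moves([
  [[0,0,0.6,0,0,0,30],[0,0,0.6,0,0,0,78],[0,0,0,0,0,0,78],[0,0,0,0,0,0,78],[0,0,0,0,0,0,78]],
])

```text
time: 6.1
position: [0.5294, -0.3184, 0.0178]
tcp_rot: [-180.0, -0.0, -58.6]
ft_force: [0.2, -0.1, -0.6]
grip_width: 0.0578
```

Run:
```python
from h import *
s=snap("scene",6);crop(s,50,140,160,240,7,"grasp6.png")
rel([.529,-.3183,.0005],-58.7)
```

```text
at [ 0.5293 -0.3184  0.0178] [-1.7997e+02 -4.0000e-02 -5.8600e+01] F [-0.2 -0.4 -1. ] w 0.0614 t 6.15
d cm [-0.03  0.01 -1.73] turn [ 0.    0.01 -0.01]
```

View pics/grasp6.png

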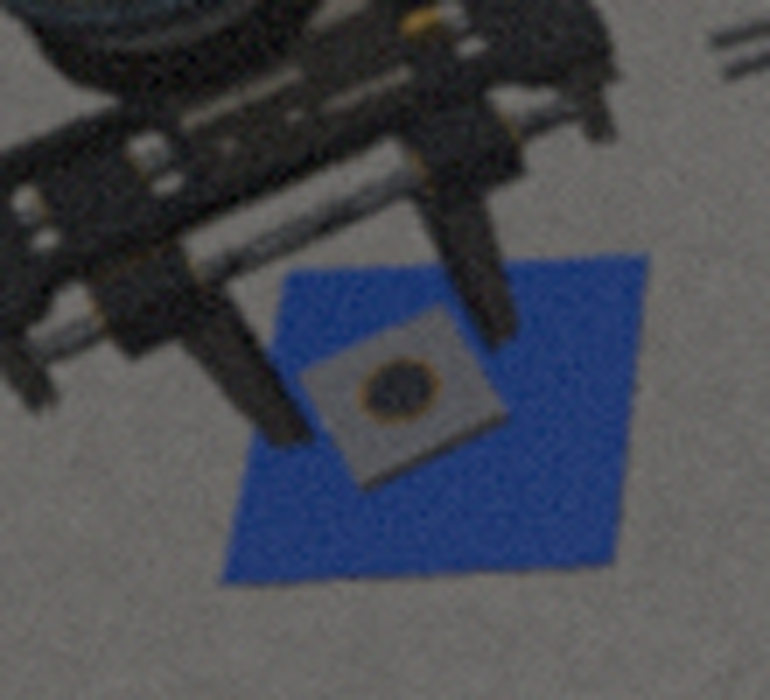

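Fingers now straddle the plate (tips near (295,440) and (505,345) in the crop, still above it). The tips sit about 21 mm higher than the reading implies, so I descend accordingly.

apply_moves([
  [[0,0,-0.4,0,0,0,78],[0,0,-0.4,0,0,0,78],[0,0,-0.4,0,0,0,78],[0,0,-0.3,0,0,0,78],[0,0,-0.15,0,0,0,78]],
])

```text
time: 6.65
position: [0.5287, -0.318, -0.0011]
tcp_rot: [180.0, 0.0, -58.6]
ft_force: [0.4, 0.2, 0.7]
grip_width: 0.0715
```

apply_moves([
  [[0,0,0,0,0,0,50],[0,0,0,0,0,0,45],[0,0,0,0,0,0,45],[0,0,0,0,0,0,45],[0,0,0,0,0,0,45]],
], newtons=40)

```text
time: 7.15
position: [0.5286, -0.3179, -0.0015]
tcp_rot: [180.0, 0.1, -58.6]
ft_force: [0.6, 0.7, -1.5]
grip_width: 0.0493
```

apply_moves([
  [[0,0,1,0,0,0,45],[0,0,3,0,0,0,45],[0,0,4,0,0,0,45],[-0.5,3.5,2,0,0,0.8,45],[-0.5,4,0,0,0,0.8,45],[-0.5,4,0,0,0,0.8,45],[-0.5,4,0,0,0,0.8,45],[-0.5,4,0,0,0,0.8,45],[-0.5,4,0,0,0,0.8,45],[-0.5,4,0,0,0,0.8,45],[-0.5,3,0,0,0,0.8,45],[0,0,0,0,0,0,45]],
])

```text
time: 8.35
position: [0.4875, -0.0039, 0.1115]
tcp_rot: [-179.9, -0.6, -5.5]
ft_force: [0.1, -0.5, -1.3]
grip_width: 0.0492
```

Run:
```python
from h import *
s=snap("scene",7);t=snap("top",7)
crop(s,150,50,330,200,4,"s7.png");crop(t,150,130,330,265,4,"t7.png")
rel([.4815,.0325,.06],-7)
```

```text
at [ 0.4885 -0.0062  0.1116] [-179.93   -0.65   -5.81] F [ 0.1 -0.4 -1.3] w 0.0492 t 8.45
d cm [-0.7   3.87 -5.16] turn [ 0.    0.08 -0.15]
```

View pics/s7.png

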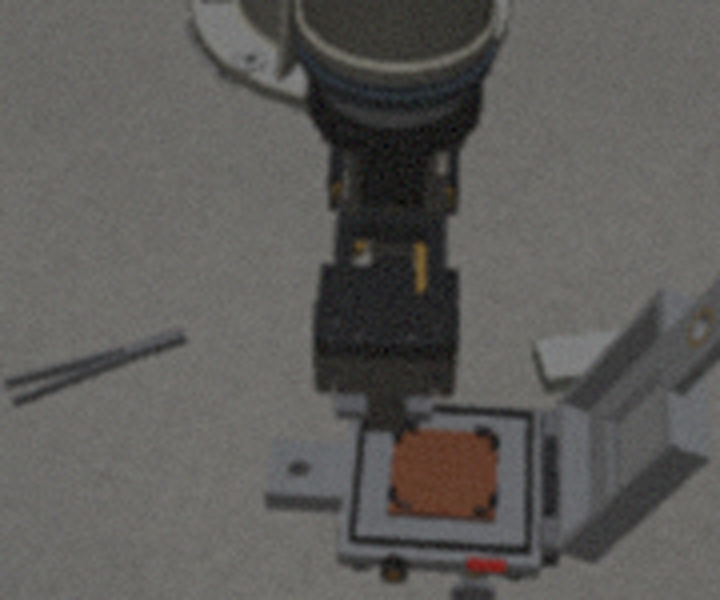

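View pics/t7.png

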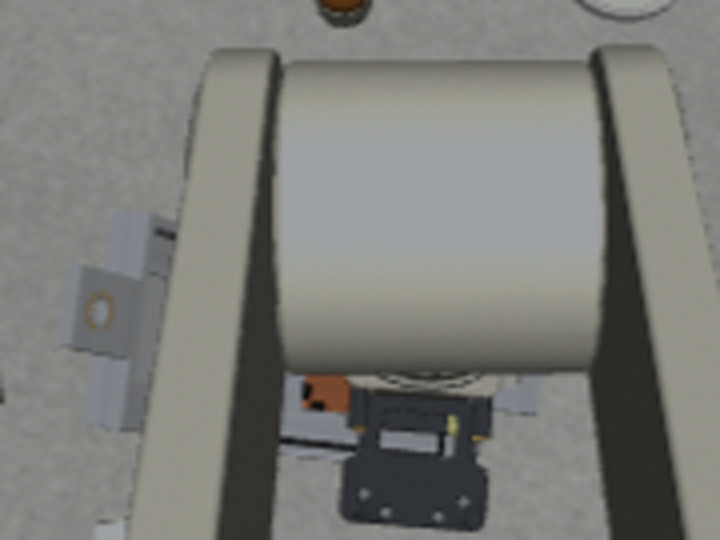

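apply_moves([
  [[-0.2,1.3,-1.5,0,0.08,-0.15,45],[-0.2,1.3,-1.5,0,0,0,45],[-0.2,1.2,-1.5,0,0,0,45],[0,0,0,0,0,0,45],[0,0,0,0,0,0,45]],
])

```text
time: 8.95
position: [0.4858, 0.0276, 0.0678]
tcp_rot: [180.0, -0.3, -7.7]
ft_force: [0.1, -0.0, -1.8]
grip_width: 0.0495
```

Run:
```python
from h import *
s=snap("scene",8)
crop(s,200,80,320,200,6,"s8.png")
rel([.4815,.0325,.06],-7)
```

```text
at [0.4857 0.0275 0.0679] [179.95  -0.3   -7.73] F [ 0.4  0.3 -1.7] w 0.0492 t 9.0
d cm [-0.42  0.5  -0.79] turn [0.01 0.04 0.09]
```

View pics/s8.png

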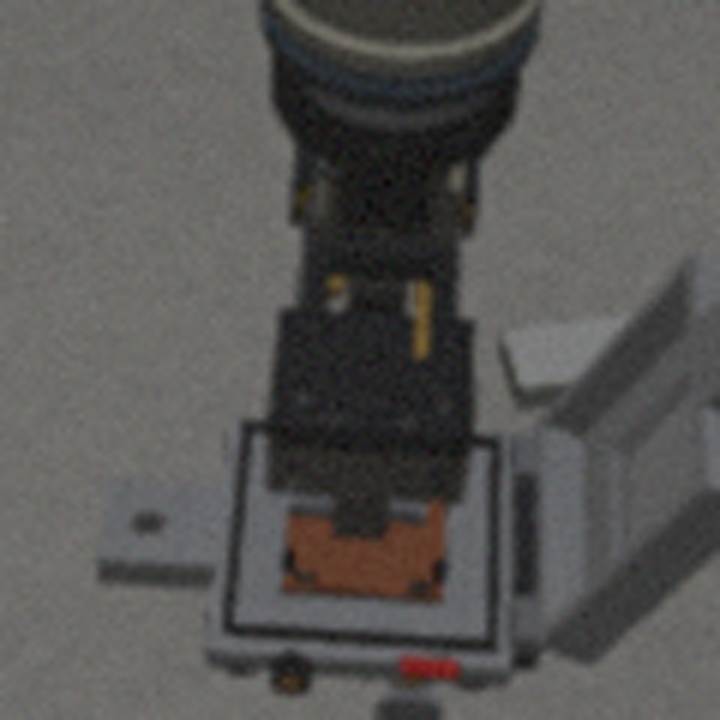

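apply_moves([
  [[-0.2,0.25,-0.6,0,0.04,0.09,45],[-0.2,0.25,-0.6,0,0,0,45],[0,0,-0.6,0,0,0,45],[0,0,-0.3,0,0,0,45],[0,0,0,0,0,0,45],[0,0,0,0,0,0,45]],
])

```text
time: 9.6
position: [0.4828, 0.0309, 0.0467]
tcp_rot: [179.9, -0.1, -7.1]
ft_force: [0.1, 0.1, -0.4]
grip_width: 0.0495
```

Run:
```python
from h import *
s=snap("scene",9)
crop(s,225,125,310,200,8,"s9.png")
rel([.4815,.0325,.045],-7)
```

```text
at [0.4829 0.031  0.0468] [ 1.7992e+02 -1.1000e-01 -7.1200e+00] F [ 0.1  0.1 -1.8] w 0.0492 t 9.65
d cm [-0.14  0.15 -0.18] turn [0.01 0.01 0.01]
```

View pics/s9.png

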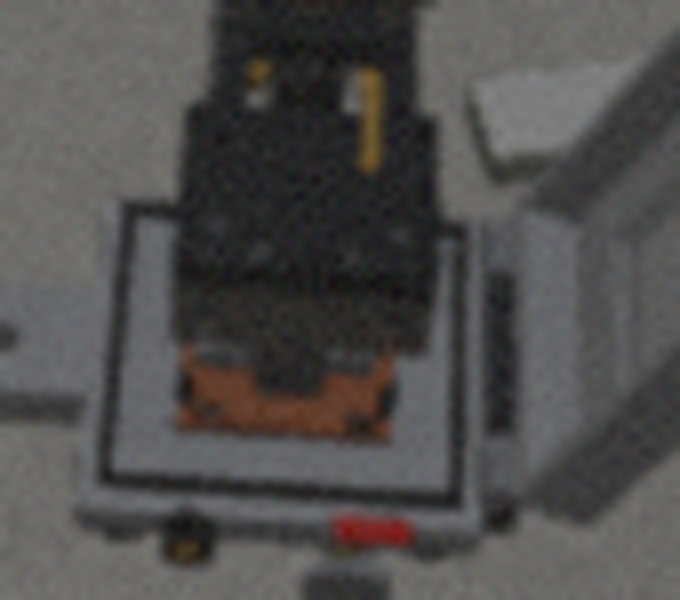

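```bash
cat > ov.py <<'E'
from h import *
def ov(s,tcp,yaw,zb,u0,v0,u1,v1,k,fn,cham=(.4815,.0325,-7.0)):
    im=cv2.resize(np.ascontiguousarray(s["image"][v0:v1,u0:u1,::-1]),None,fx=k,fy=k,interpolation=cv2.INTER_CUBIC)
    def dr(c,yw,h,z,col):
        a=np.radians(yw);R=np.array([[np.cos(a),-np.sin(a)],[np.sin(a),np.cos(a)]])
        P=[np.r_[R@np.array(q)+c,z] for q in((h,h),(h,-h),(-h,-h),(-h,h))]
        p=((proj(s,P)+.5-[u0,v0])*k).astype(int);cv2.polylines(im,[p.reshape(-1,1,2)],True,col,1)
    dr(cham[:2],cham[2],.031,.030,(0,255,0));dr(cham[:2],cham[2],.058,.024,(0,255,0))
    dr(tcp,yaw,.025,zb,(255,255,0));dr(tcp,yaw,.025,zb+.008,(0,255,255))
    cv2.imwrite("pics/"+fn,im)
E
python3 - <<'E'
from ov import *
ov(load("scene9"),(.4829,.0310),-7.1,.0503,225,125,310,200,8,"ov9.png")
E
```

```text
(no output)
```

View pics/ov9.png

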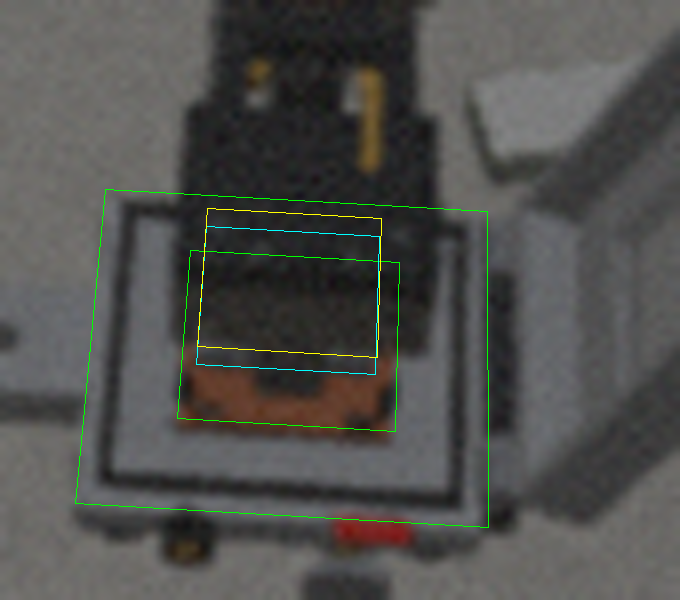

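apply_moves([
  [[-0.1,0.13,-0.3,0,0,0,45],[0,0,-0.3,0,0,0,45],[0,0,-0.3,0,0,0,45],[0,0,0,0,0,0,45]],
])

```text
time: 10.05
position: [0.4821, 0.0325, 0.0374]
tcp_rot: [179.9, -0.2, -7.1]
ft_force: [-0.1, 0.2, -0.5]
grip_width: 0.0492
```

Run:
```python
from ov import *
s=snap("scene",10)
rel([.4818,.0323,.0315],-7.1)
o=observe();p=o["position"]
ov(s,p[:2],o["tcp_rot"][2],p[2]+.0035,225,125,310,200,8,"ov10.png",(.4833,.0319,-7.2))
```

```text
at [0.4821 0.0325 0.0375] [ 1.7993e+02 -1.6000e-01 -7.1100e+00] F [ 0.7  0.5 -2.6] w 0.0491 t 10.1
d cm [-0.03 -0.02 -0.6 ] turn [0.01 0.02 0.  ]
```

View pics/ov10.png

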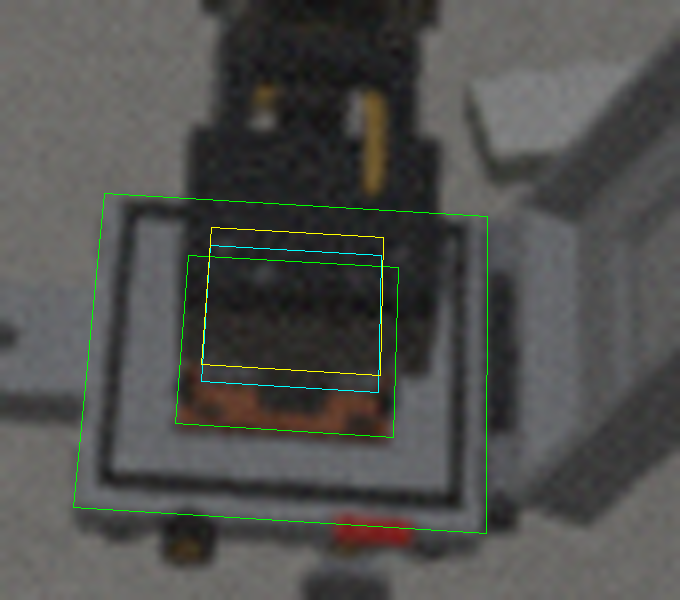

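apply_moves([
  [[0,0,-0.2,0,0.02,0,45],[0,0,-0.2,0,0,0,45],[0,0,-0.15,0,0,0,45]],
])

```text
time: 10.4
position: [0.4825, 0.0325, 0.0319]
tcp_rot: [179.9, -0.0, -7.1]
ft_force: [0.5, -0.3, -1.0]
grip_width: 0.0493
```

apply_moves([
  [[0,0,-0.1,0,0,0,45],[0,0,-0.1,0,0,0,45]],
])

```text
time: 10.6
position: [0.4825, 0.0325, 0.0296]
tcp_rot: [179.9, -0.0, -7.1]
ft_force: [-0.1, -0.5, -1.2]
grip_width: 0.0494
```

apply_moves([
  [[0,0,-0.1,0,0,0,45],[0,0,-0.1,0,0,0,45]],
])

```text
time: 10.8
position: [0.4824, 0.0325, 0.0274]
tcp_rot: [179.9, -0.0, -7.1]
ft_force: [-1.9, 1.4, 1.4]
grip_width: 0.0494
```

apply_moves([
  [[0,0,-0.07,0,0,0,45],[0,0,-0.07,0,0,0,45]],
])

```text
time: 11.0
position: [0.482, 0.0325, 0.0263]
tcp_rot: [179.9, 0.0, -7.1]
ft_force: [-5.9, -1.3, 18.1]
grip_width: 0.0494
```

apply_moves([
  [[0,0,-0.07,0,0,0,45],[0,0,-0.07,0,0,0,45]],
])

```text
time: 11.2
position: [0.482, 0.0325, 0.0263]
tcp_rot: [179.9, 0.1, -7.1]
ft_force: [-4.1, -0.1, 13.0]
grip_width: 0.0491
```

apply_moves([
  [[0,0,0,0,0,0,62],[0,0,0,0,0,0,62],[0,0,0.5,0,0,0,62],[0,0,1.5,0,0,0,50],[0,0,2,0,0,0,36],[0,0,1,0,0,0,36],[0,0,0,0,0,0,36]],
])

```text
time: 11.9
position: [0.4827, 0.0325, 0.0788]
tcp_rot: [179.9, -0.0, -7.1]
ft_force: [-0.1, 0.4, 0.5]
grip_width: 0.033
```

Run:
```python
from ov import *
s=snap("scene",11);crop(s,225,105,325,205,7,"s11.png")
rel([.4818,.0323,.0315],-7.1)
```

```text
at [0.4825 0.0325 0.0782] [179.91  -0.    -7.11] F [ 0.  -1.1  0.1] w 0.0334 t 11.95
d cm [-0.07 -0.02 -4.67] turn [ 0.01 -0.    0.  ]
```

View pics/s11.png

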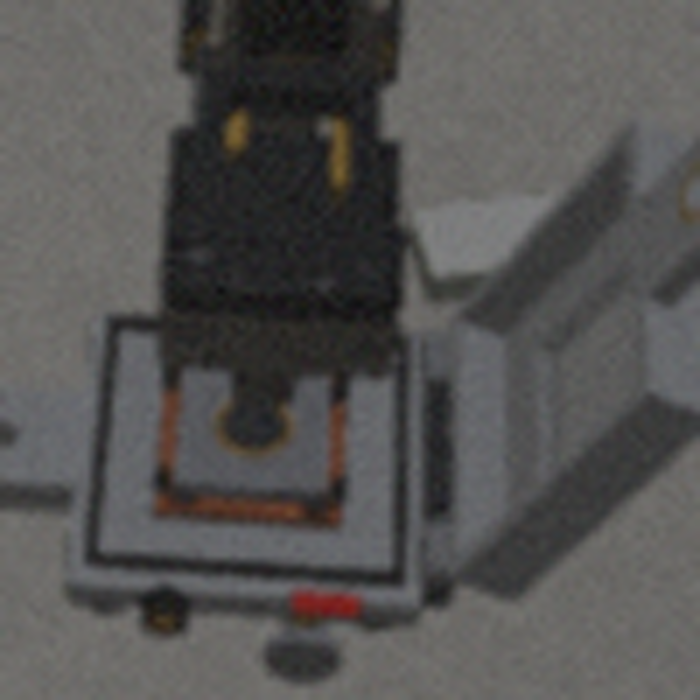

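apply_moves([
  [[-0.05,0,-1,0,0,0,36],[0,0,-1,0,0,0,36],[0,0,-1,0,0,0,36],[0,0,-0.7,0,0,0,36],[0,0,-0.3,0,0,0,36]],
])

```text
time: 12.45
position: [0.4802, 0.0323, 0.0335]
tcp_rot: [179.9, 0.2, -7.1]
ft_force: [-20.3, -1.6, 87.9]
grip_width: 0.0334
```

apply_moves([
  [[0,0,-0.1,0,0,0,36],[0,0,-0.1,0,0,0,36]],
])

```text
time: 12.65
position: [0.4801, 0.0323, 0.0338]
tcp_rot: [179.9, 0.3, -7.1]
ft_force: [-8.0, -0.6, 25.6]
grip_width: 0.0332
```

apply_moves([
  [[0,0,0.5,0,0,0,36],[0,0,2,0,0,0,36],[0,-1,3,0,0,0,36],[0,-1,3,0,0,0,20],[-1,-1,3,0,0,0,0],[-4,0,3,0,0,0,0],[-4,0,1,0,0,0,0],[0,0,0,0,0,0,0]],
])

```text
time: 13.45
position: [0.3861, 0.0011, 0.1905]
tcp_rot: [179.8, 0.6, -7.1]
ft_force: [0.5, 0.0, -0.9]
grip_width: 0.0002
```

Run:
```python
from ov import *
s=snap("scene",12);crop(s,225,125,325,205,7,"s12.png")
t=snap("top",12);crop(t,160,160,300,265,5,"t12.png")
rel([.4818,.0323,.0315],-7.1)
```

```text
at [0.39   0.0013 0.1903] [179.8    0.46  -7.08] F [ 0.4 -0.  -0.6] w 0.0005 t 13.55
d cm [  9.18   3.1  -15.88] turn [ 0.02 -0.06 -0.  ]
```

View pics/s12.png

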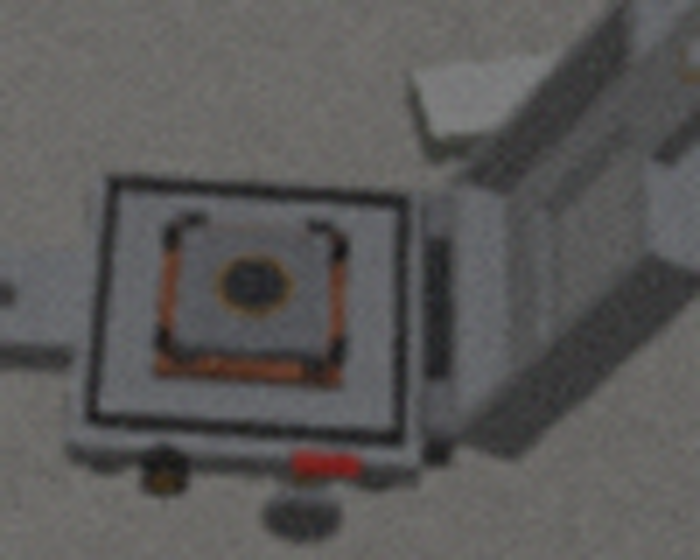

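View pics/t12.png

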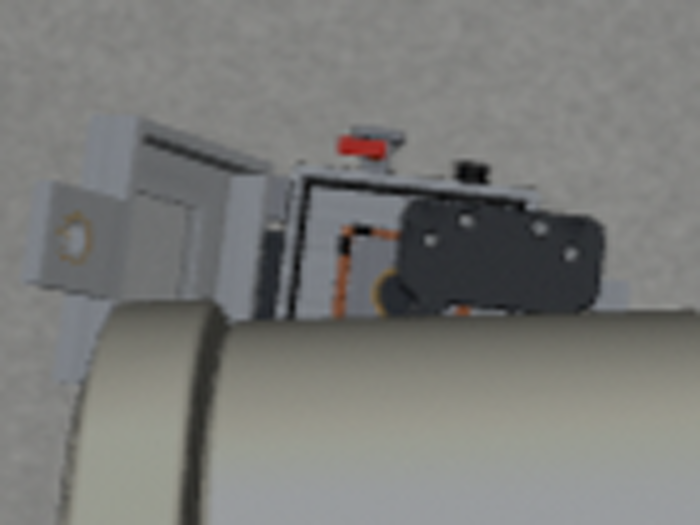

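apply_moves([
  [[0,0,2,0,0,0,0],[0,0,2,0,0,0,0],[1.8,3,0,0,0,0,0],[1.8,3,0,0,0,0,0],[1.8,3,0,0,0,0,0],[1.8,3,0,0,0,0,0],[1.8,3,0,0,0,0,0],[1.5,2.5,0,0,0,0,0],[0,0,0,0,0,0,0],[0,0,0,0,0,0,0]],
])

```text
time: 14.55
position: [0.5087, 0.1863, 0.2213]
tcp_rot: [179.6, 0.8, -7.1]
ft_force: [0.5, 0.0, 0.4]
grip_width: 0.0009
```

Run:
```python
from ov import *
rel([.5003,.181,.125],-7.1)
s=snap("scene",13);crop(s,200,50,380,200,4,"s13.png")
t=snap("top",13);crop(t,130,120,300,265,4,"t13.png")
```

```text
at [0.5087 0.1863 0.2213] [179.63   0.83  -7.13] F [0.5 0.  0.4] w 0.0009 t 14.55
d cm [-0.84 -0.53 -9.63] turn [ 0.03 -0.11  0.  ]
```

View pics/s13.png

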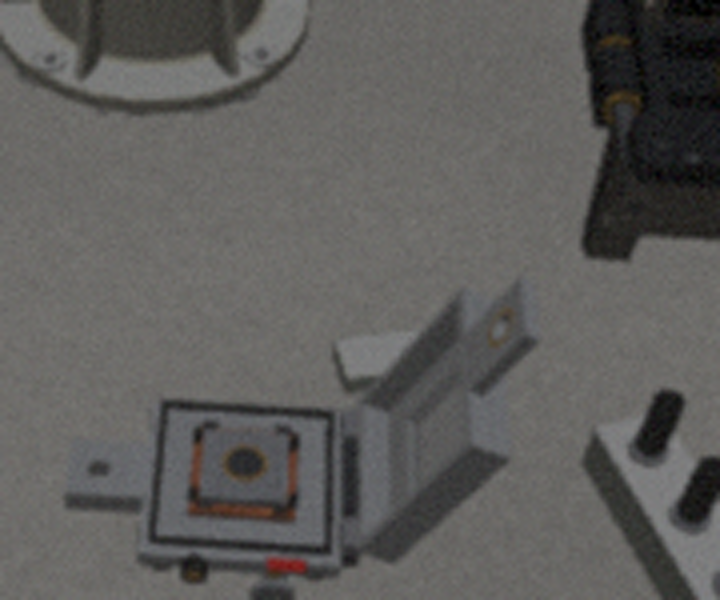

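View pics/t13.png

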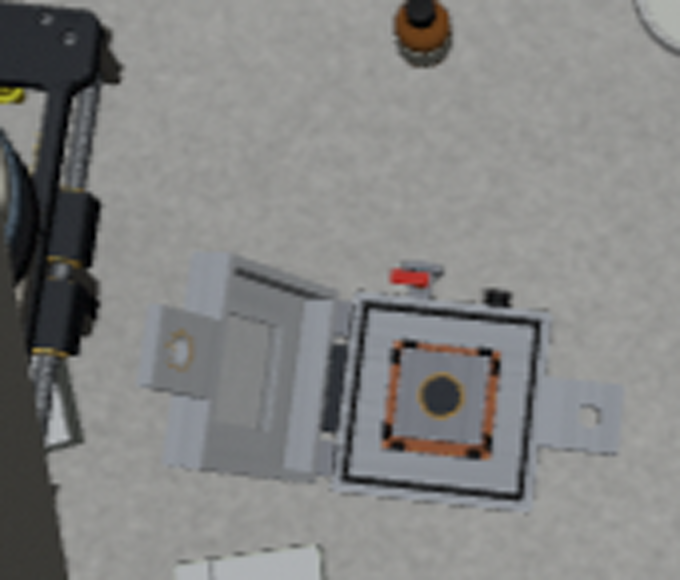

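apply_moves([
  [[-0.3,0,-2,0.03,-0.1,0,0],[-0.3,0,-3,0,0,0,0],[-0.3,0,-2.5,0,0,0,0],[0,0,-1.5,0,0,0,0],[0,0,0,0,0,0,0],[0,0,0,0,0,0,0]],
])

```text
time: 15.25
position: [0.4983, 0.1802, 0.1301]
tcp_rot: [180.0, -0.1, -7.5]
ft_force: [0.4, 0.2, -0.1]
grip_width: 0.0007
```

Run:
```python
from ov import *
rel([.5003,.181,.122],-7.1)
s=snap("scene",14);crop(s,200,50,380,200,4,"s14.png")
```

```text
at [0.4983 0.1802 0.1301] [ 1.7999e+02 -8.0000e-02 -7.5100e+00] F [ 0.4  0.2 -0.1] w 0.0007 t 15.25
d cm [ 0.2   0.08 -0.81] turn [0.   0.01 0.05]
```

View pics/s14.png

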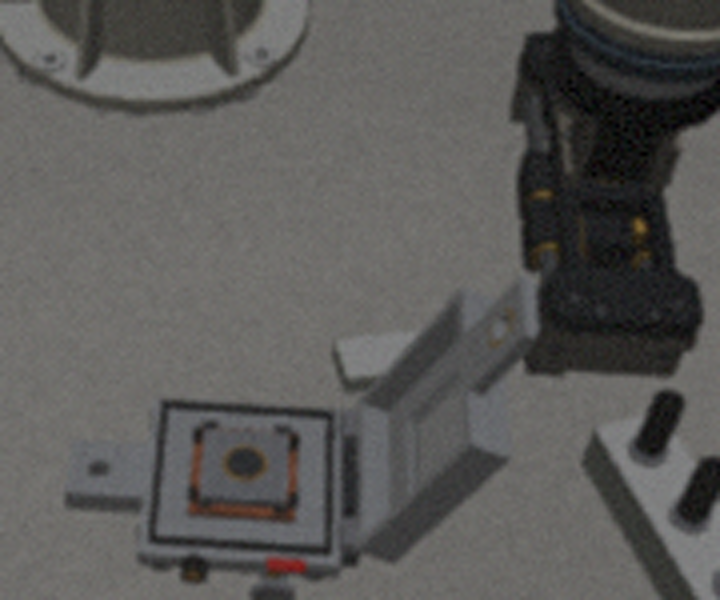

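apply_moves([
  [[0,-1,-0.3,0,0,0,0],[-0.1,-1,-0.2,0,0,0,0],[-0.1,-1,0,0,0,0,0],[-0.1,-0.8,0,0,0,0,0],[-0.1,-0.8,0,0,0,0,0]],
])

```text
time: 15.8
position: [0.4978, 0.1331, 0.1295]
tcp_rot: [-179.6, -0.6, -7.5]
ft_force: [0.9, 2.8, 2.7]
grip_width: 0.0006
```

apply_moves([
  [[-0.1,-0.8,-0.1,0,0,0,0],[-0.1,-0.8,-0.1,0,0,0,0],[-0.1,-0.8,0,0,0,0,0],[-0.1,-0.8,0,0,0,0,0]],
])

```text
time: 16.2
position: [0.4933, 0.0974, 0.1274]
tcp_rot: [-179.7, -0.6, -7.6]
ft_force: [0.6, 1.6, 2.2]
grip_width: 0.0004
```

Run:
```python
from ov import *
rel([.4818+.1236*.04,.0323+.992*.04,.125],-7.1)
s=snap("scene",15);crop(s,200,50,380,200,4,"s15.png")
```

```text
at [0.4933 0.0974 0.1274] [-179.68   -0.58   -7.55] F [0.6 1.6 2.2] w 0.0004 t 16.2
d cm [-0.66 -2.55 -0.24] turn [-0.03  0.08  0.06]
```

View pics/s15.png

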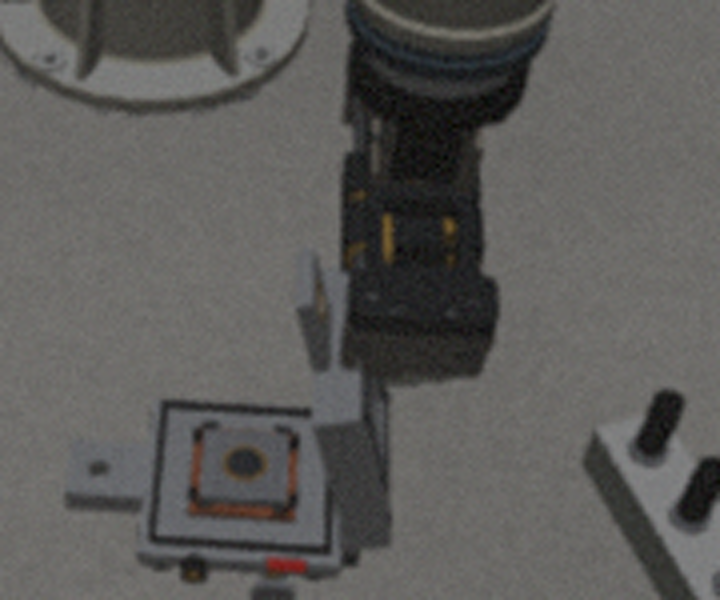

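apply_moves([
  [[-0.1,-0.8,0,0,0.08,0.06,0],[-0.1,-0.8,0,0,0,0,0],[-0.1,-0.8,0,0,0,0,0],[-0.1,-0.8,0,0,0,0,0],[-0.1,-0.8,0,0,0,0,0]],
])

```text
time: 16.75
position: [0.4861, 0.0529, 0.1261]
tcp_rot: [-179.9, 0.3, -7.0]
ft_force: [0.5, 1.0, 0.3]
grip_width: 0.0001
```

Run:
```python
from ov import *
rel([.4818+.1236*.04,.0323+.992*.04,.125],-7.1)
s=snap("scene",16);crop(s,200,50,380,200,4,"s16.png")
```

```text
at [0.4861 0.0529 0.1261] [-179.9     0.32   -6.98] F [0.5 1.  0.3] w 0.0001 t 16.75
d cm [ 0.07  1.91 -0.11] turn [-0.02 -0.04 -0.01]
```

View pics/s16.png

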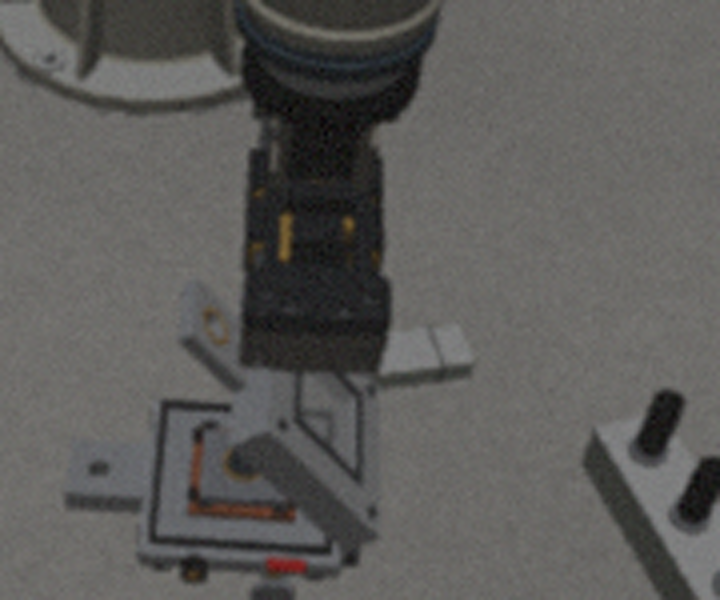

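apply_moves([
  [[0,0.5,2,0,0,0,0],[0,1.5,3,0,0,0,0],[0.5,2.5,2,0,0,-0.5,20],[1,2.5,0,0,0,-0.9,40],[1,2.5,0,0,0,-0.9,55],[1,2.5,0,0,0,-0.9,55],[1,2.5,0,0,0,-0.9,55],[1,2.5,0,0,0,-0.9,55],[1,2.5,0,0,0,-0.9,55],[0.5,1.5,0,0,0,-0.9,55],[0,0,0,0,0,-0.9,55],[0,0,0,0,0,0,55]],
])

```text
time: 18.0
position: [0.5563, 0.266, 0.1986]
tcp_rot: [-180.0, 0.4, -71.2]
ft_force: [-0.4, -0.1, -0.1]
grip_width: 0.0508
```

Run:
```python
from ov import *
rel([.5782,.2927,.10],-76.5)
s=snap("scene",17);cv2.imwrite("pics/s17.png",cv2.resize(s["image"][:,:,::-1],(800,600)))
t=snap("top",17);crop(t,90,100,300,265,3.6,"t17.png")
```

```text
at [0.5563 0.266  0.1986] [-179.99    0.4   -71.24] F [-0.4 -0.1 -0.1] w 0.0508 t 18.0
d cm [ 2.19  2.67 -9.86] turn [-0.05 -0.01 -0.66]
```

View pics/s17.png

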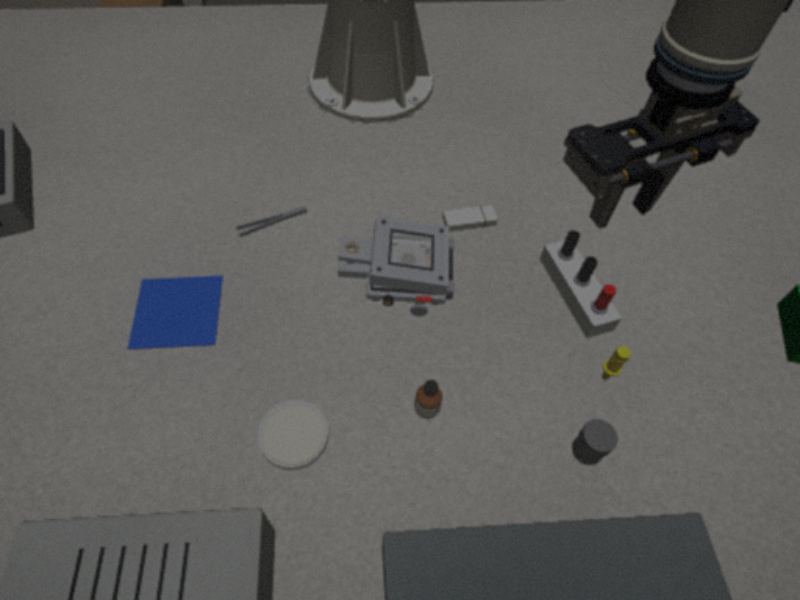

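View pics/t17.png

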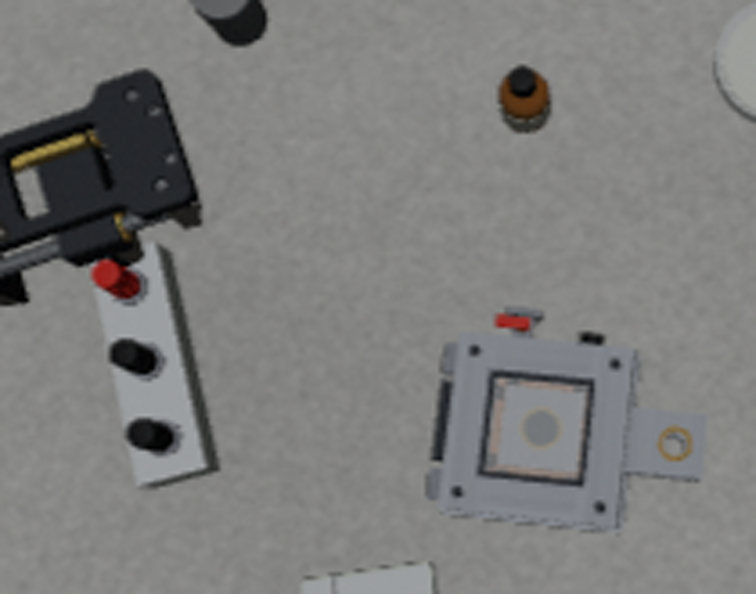

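apply_moves([
  [[0.6,0.7,-2,0,0,-0.33,55],[0.6,0.7,-2.5,0,0,-0.33,55],[0.5,0.7,-2.5,0,0,0,55],[0.3,0.4,-1.5,0,0,0,55],[0,0,0,0,0,0,55],[0,0,0,0,0,0,55]],
])

```text
time: 18.7
position: [0.5774, 0.2884, 0.1131]
tcp_rot: [-179.8, 0.4, -75.6]
ft_force: [-0.2, -0.3, 0.1]
grip_width: 0.0508
```

Run:
```python
from ov import *
rel([.5782,.2927,.09],-76.5)
s=snap("scene",18);crop(s,330,60,480,220,4,"s18.png")
t=snap("top",18)
hs=lambda c,u0,v0,u1,v1:None
crop(t,60,100,200,265,3.6,"t18.png")
# lid hole
crop(t,255,195,300,240,12,"tlh.png");c=s;crop(c,205,135,260,185,10,"slh.png")
```

```text
at [0.5774 0.2884 0.1131] [-179.85    0.38  -75.59] F [-0.2 -0.3  0.1] w 0.0508 t 18.7
d cm [ 0.08  0.43 -2.31] turn [-0.05  0.01 -0.11]
```

View pics/s18.png

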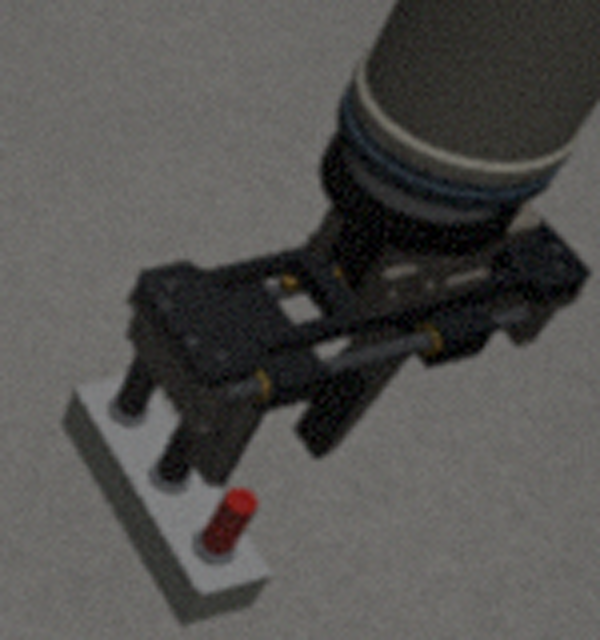

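View pics/t18.png

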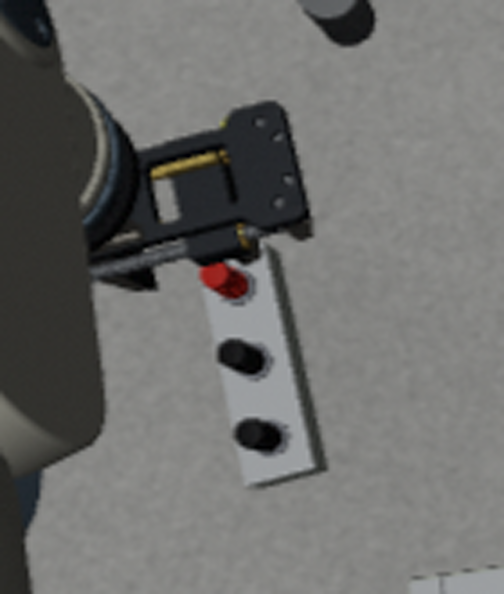

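View pics/tlh.png

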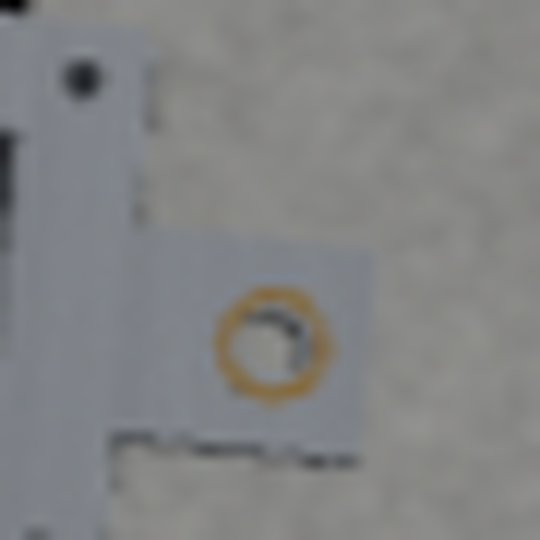

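View pics/slh.png

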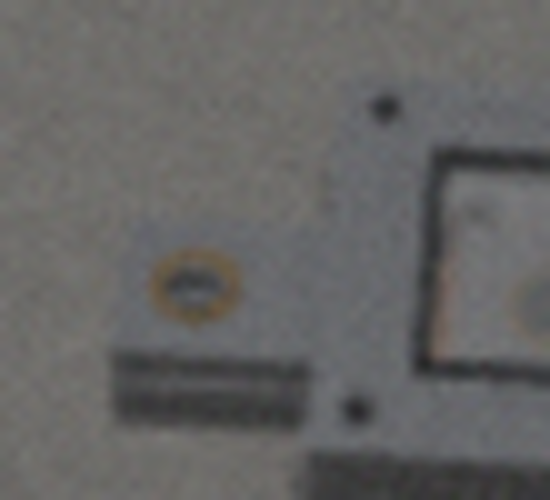

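Run:
```python
from ov import *
from m import un
t=load("top18");s=load("scene18")
a=un(273,345,12,255,195);b=un(196,285,10,205,135)
print("lidhole",plane(t,*a,.036),plane(s,*b,.036),tri(t,a,s,b))
o=observe();R=Ro.from_euler("xyz",o["tcp_rot"],degrees=True).as_matrix()
im=cv2.resize(np.ascontiguousarray(s["image"][60:220,330:480,::-1]),None,fx=4,fy=4,interpolation=cv2.INTER_CUBIC)
for x in(-.0254,.0254):
  for y in(-.01,.01):
    u,v=proj(s,o["position"]+R@np.array([x,y,-.004]))[0];cv2.circle(im,(int((u+.5-330)*4),int((v+.5-60)*4)),3,(0,255,0),-1)
cv2.imwrite("pics/ov18.png",im)
```

```text
lidhole [ 0.46910326 -0.05163741  0.036     ] [ 0.4707856  -0.05209277  0.036     ] (array([ 0.46922578, -0.0519375 ,  0.03401089]), np.float64(0.0003470131593552695))
```

View pics/ov18.png

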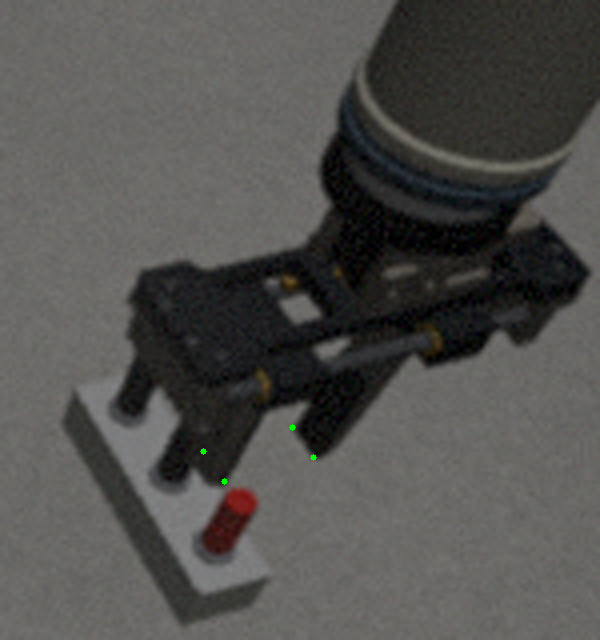

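apply_moves([
  [[0.1,0.4,-0.5,-0.05,0,-0.1,55],[0,0,-1,0,0,0,55],[0,0,0,0,0,0,55],[0,0,0,0,0,0,55]],
])

```text
time: 19.2
position: [0.5799, 0.2932, 0.1003]
tcp_rot: [-179.7, 0.0, -76.5]
ft_force: [0.1, -0.3, 0.3]
grip_width: 0.0505
```

Run:
```python
from ov import *
rel([.5783,.2928,.04],-76.5)
s=snap("scene",19);crop(s,330,100,430,220,6,"s19.png")
```

```text
at [0.5799 0.2932 0.1003] [-1.7966e+02  2.0000e-02 -7.6470e+01] F [ 0.1 -0.3  0.3] w 0.0505 t 19.2
d cm [-0.16 -0.04 -6.03] turn [-0.01  0.04 -0.  ]
```

View pics/s19.png

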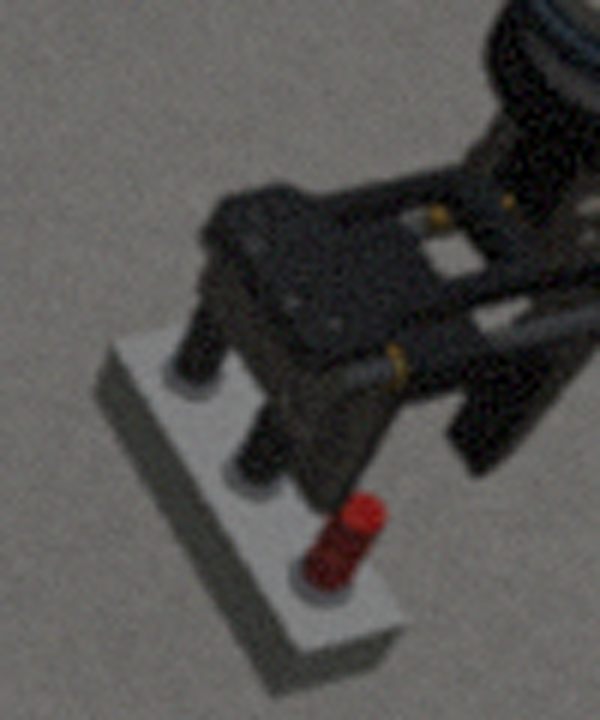

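apply_moves([
  [[-0.1,0,-0.8,0,0.04,0,55],[-0.05,0,-0.8,0,0,0,55],[0,0,-0.6,0,0,0,55],[0,0,0,0,0,0,55]],
])

```text
time: 19.65
position: [0.5779, 0.2928, 0.0762]
tcp_rot: [180.0, 0.1, -76.5]
ft_force: [0.1, -0.2, 0.2]
grip_width: 0.0508
```

Run:
```python
from ov import *
rel([.5783,.2928,.04],-76.5)
s=snap("scene",20);crop(s,330,100,430,220,6,"s20.png")
t=snap("top",20);crop(t,90,130,180,220,6,"t20.png")
```

```text
at [0.5779 0.2928 0.0762] [ 1.7996e+02  9.0000e-02 -7.6470e+01] F [ 0.1 -0.2  0.2] w 0.0508 t 19.65
d cm [ 0.04 -0.   -3.62] turn [-0.01 -0.01 -0.  ]
```

View pics/s20.png

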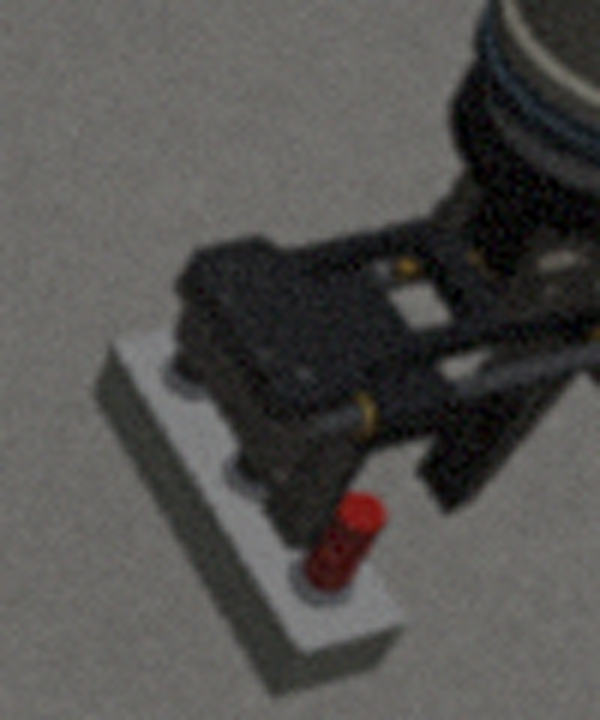

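View pics/t20.png

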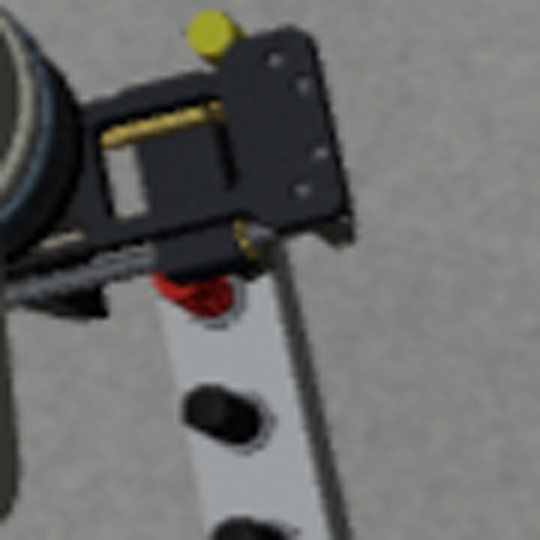

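apply_moves([
  [[0,0,-0.7,0,0,0,55],[0,0,-0.7,0,0,0,55],[0,0,-0.7,0,0,0,55],[0,0,-0.6,0,0,0,55],[0,0,-0.4,0,0,0,55],[0,0,0,0,0,0,55]],
])

```text
time: 20.35
position: [0.5785, 0.2931, 0.0434]
tcp_rot: [-180.0, 0.1, -76.5]
ft_force: [1.0, -0.5, -0.5]
grip_width: 0.0504
```

Run:
```python
from ov import *
rel([.5783,.2928,.04],-76.5)
s=snap("scene",21);crop(s,330,100,430,220,6,"s21.png")
```

```text
at [0.5785 0.2931 0.0434] [-1.7996e+02  1.1000e-01 -7.6470e+01] F [ 1.  -0.5 -0.5] w 0.0504 t 20.35
d cm [-0.02 -0.03 -0.34] turn [-0.01  0.   -0.  ]
```

View pics/s21.png

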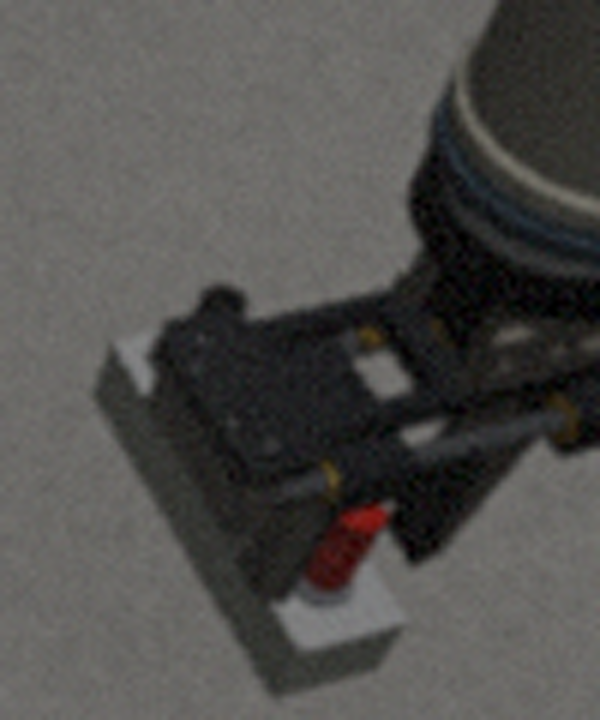

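apply_moves([
  [[0,0,-0.2,0,0,0,40],[0,0,0,0,0,0,25],[0,0,0,0,0,0,10],[0,0,0,0,0,0,10],[0,0,0,0,0,0,10],[0,0,0,0,0,0,10]],
], newtons=50)

```text
time: 21.0
position: [0.5792, 0.2935, 0.0425]
tcp_rot: [-179.9, 0.1, -76.5]
ft_force: [0.1, 0.5, -2.1]
grip_width: 0.0172
```

apply_moves([
  [[0,0,1,0,0,0,10],[0,0,2,0,0,0,10],[0,0,3,0,0,0,10],[0,0,3,0,0,0,10],[0,-1,1,0,0,0,10],[0,0,0,0,0,0,10]],
])

```text
time: 21.6
position: [0.5784, 0.2823, 0.1475]
tcp_rot: [-179.9, 0.1, -76.4]
ft_force: [-0.1, 0.1, -1.6]
grip_width: 0.017
```

Run:
```python
from ov import *
rel([.4700,-.0518,.125],-7.1)
s=snap("scene",22);crop(s,310,70,440,220,5,"s22.png")
```

```text
at [0.5784 0.2823 0.1475] [-1.799e+02  1.000e-01 -7.644e+01] F [-0.1  0.1 -1.6] w 0.017 t 21.6
d cm [-10.84 -33.41  -2.25] turn [-0.02 -0.    8.67]
```

View pics/s22.png

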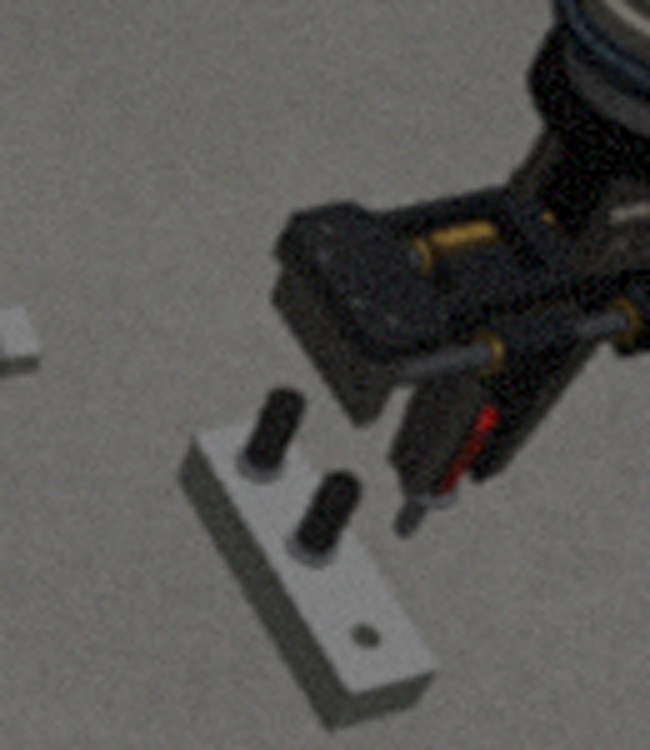

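apply_moves([
  [[-0.5,-3,0,0,0,0.5,10],[-1,-3.2,0,0,0,0.9,10],[-1.1,-3.3,0,0,0,0.9,10],[-1.1,-3.3,0,0,0,0.9,10],[-1.1,-3.3,0,0,0,0.9,10],[-1.1,-3.3,0,0,0,0.9,10],[-1.1,-3.3,0,0,0,0.9,10],[-1.1,-3.3,0,0,0,0.9,10],[-1.1,-3.3,0,0,0,0.9,10],[-0.5,-1.5,0,0,0,0.5,10],[0,0,0,0,0,0,10],[0,0,0,0,0,0,10]],
])

```text
time: 22.85
position: [0.4659, -0.0367, 0.1302]
tcp_rot: [179.5, 1.2, -8.3]
ft_force: [-0.4, -0.3, -0.0]
grip_width: 0.0169
```

Run:
```python
from ov import *
rel([.4700,-.0518,.105],-7.1)
s=snap("scene",23);crop(s,180,90,320,220,5,"s23.png")
```

```text
at [ 0.4659 -0.0367  0.1302] [179.49   1.16  -8.32] F [-0.4 -0.3 -0. ] w 0.0169 t 22.85
d cm [ 0.41 -1.51 -2.52] turn [ 0.04 -0.15  0.15]
```

View pics/s23.png

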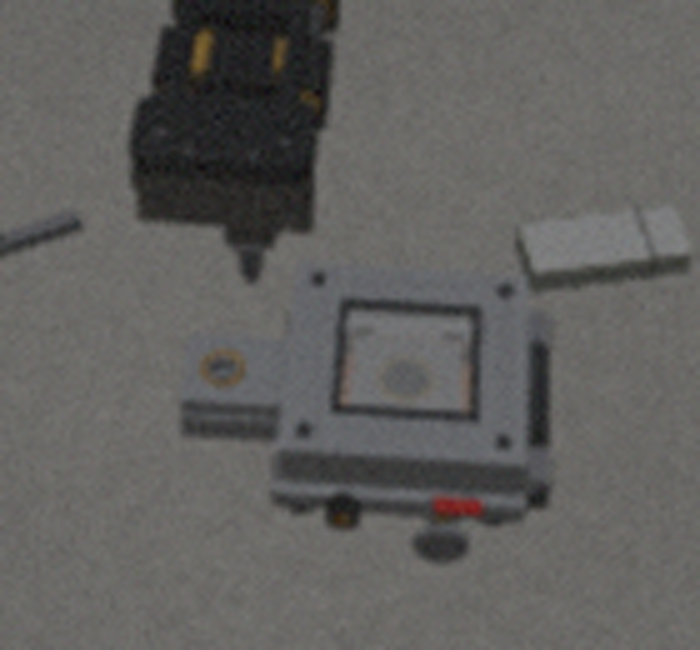

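Lid is shut; the pin hangs upright, tip at about (250,280) in the crop, the hole ring at (222,368). Align first, still high.

apply_moves([
  [[0.2,-0.8,-0.6,0.04,-0.15,0.15,10],[0.2,-0.7,-0.6,0,0,0,10],[0,0,-0.6,0,0,0,10],[0,0,0,0,0,0,10],[0,0,0,0,0,0,10]],
])

```text
time: 23.4
position: [0.4712, -0.0486, 0.11]
tcp_rot: [-180.0, 0.1, -7.2]
ft_force: [-0.3, -0.4, -0.5]
grip_width: 0.0172
```

Run:
```python
from ov import *
rel([.4700,-.0518,.105],-7.1)
s=snap("scene",24);crop(s,190,110,260,180,10,"s24.png")
t=snap("top",24);crop(t,230,160,330,250,7,"t24.png")
o=observe()
for z in(.0385,.0085):print(proj(s,o["position"]-[0,0,z]))
```

```text
at [ 0.4712 -0.0486  0.11  ] [-1.7999e+02  1.2000e-01 -7.2000e+00] F [-0.3 -0.4 -0.5] w 0.0172 t 23.4
d cm [-0.12 -0.32 -0.5 ] turn [-0.   -0.01  0.01]
[[225.16756627 153.17789866]]
[[224.75975902 144.23305957]]
```

View pics/s24.png

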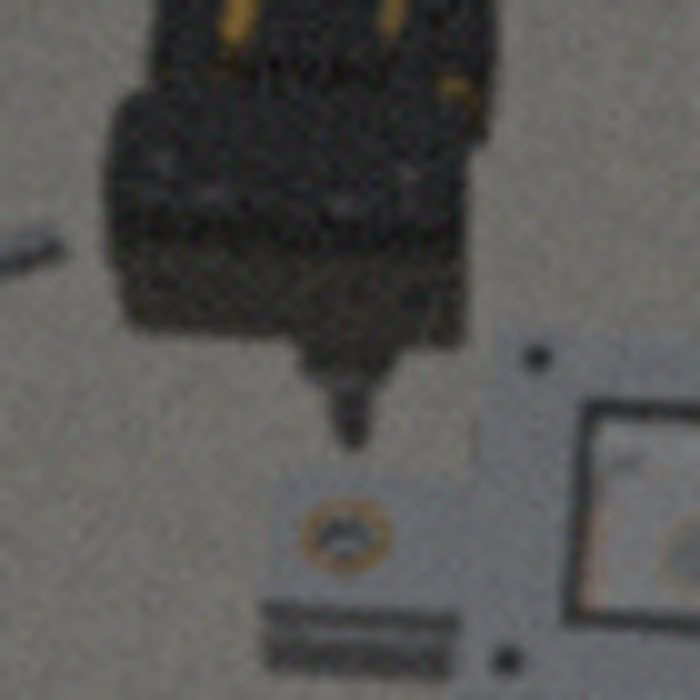

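View pics/t24.png

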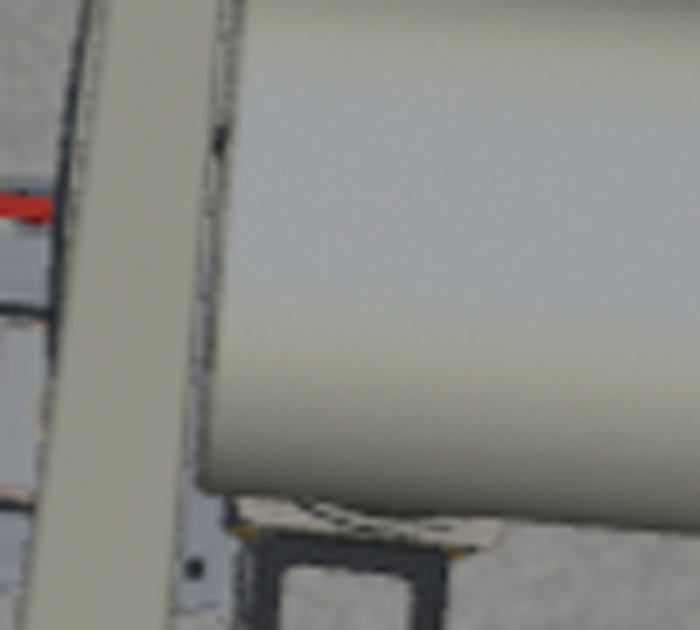

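apply_moves([
  [[-0.1,-0.3,-0.5,0,0,0,10],[0,0,-0.6,0,0,0,10],[0,0,-0.6,0,0,0,10],[0,0,-0.5,0,0,0,10],[0,0,0,0,0,0,10],[0,0,0,0,0,0,10]],
])

```text
time: 24.1
position: [0.4702, -0.0517, 0.0864]
tcp_rot: [-180.0, 0.1, -7.2]
ft_force: [-0.2, -0.1, -1.1]
grip_width: 0.017
```

Run:
```python
from ov import *
rel([.4703,-.0516,.080],-7.1)
s=snap("scene",25);crop(s,190,110,260,180,10,"s25.png")
o=observe()
for z in(.0385,.0085):print(proj(s,o["position"]-[0,0,z]))
print(proj(s,[.4708,-.0521,.036]))
```

```text
at [ 0.4702 -0.0517  0.0864] [-1.7999e+02  9.0000e-02 -7.2000e+00] F [-0.2 -0.1 -1.1] w 0.017 t 24.1
d cm [ 0.01  0.01 -0.64] turn [-0.   -0.01  0.01]
[[224.16248932 159.57280544]]
[[223.73395422 151.04756854]]
[[224.1470519  163.05500686]]
```

View pics/s25.png

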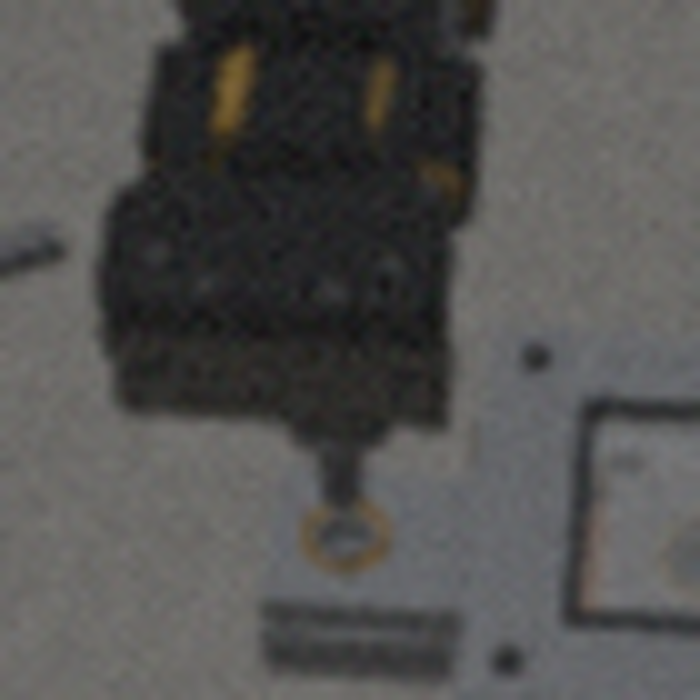

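apply_moves([
  [[0.05,0.04,-0.4,0,0,0,10],[0,0,-0.4,0,0,0,10],[0,0,-0.1,0,0,0,10],[0,0,0,0,0,0,10]],
])

```text
time: 24.55
position: [0.471, -0.0513, 0.077]
tcp_rot: [-180.0, 0.0, -7.2]
ft_force: [-0.6, -0.3, -0.6]
grip_width: 0.0173
```

Run:
```python
from ov import *
rel([.4703,-.0516,.080],-7.1)
im=[]
s=snap("scene",26);crop(s,200,130,250,180,14,"s26.png")
o=observe()
for z in(.0385,.0085):print(proj(s,o["position"]-[0,0,z]))
```

```text
at [ 0.471  -0.0513  0.077 ] [-1.7999e+02  4.0000e-02 -7.2000e+00] F [-0.6 -0.3 -0.6] w 0.0173 t 24.55
d cm [-0.07 -0.03  0.3 ] turn [-0.   -0.01  0.01]
[[224.48068417 162.43607973]]
[[224.06564932 154.07379146]]
```

View pics/s26.png

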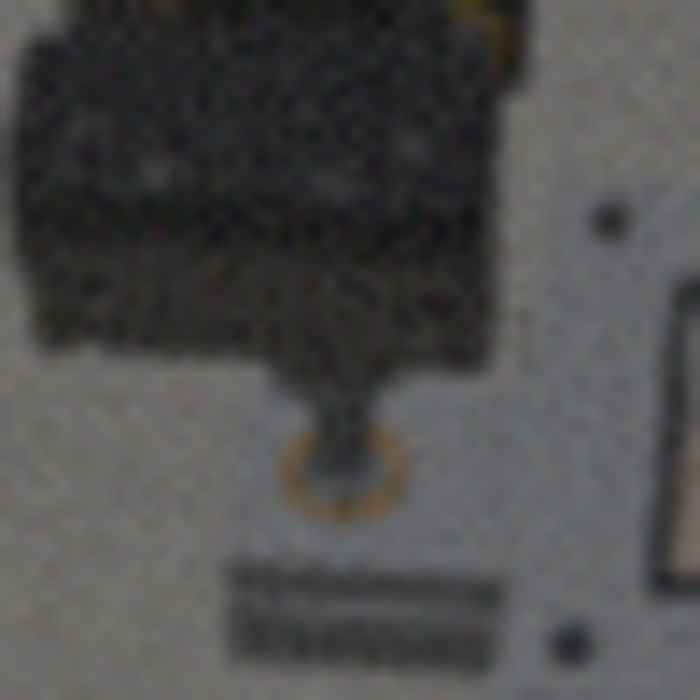

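apply_moves([
  [[0,0,-0.2,0,0,0,10],[0,0,-0.2,0,0,0,10]],
])

```text
time: 24.8
position: [0.4713, -0.0513, 0.0731]
tcp_rot: [-180.0, -0.0, -7.2]
ft_force: [0.6, -0.0, -1.2]
grip_width: 0.0171
```

apply_moves([
  [[0,0,-0.2,0,0,0,10],[0,0,-0.2,0,0,0,10]],
])

```text
time: 25.0
position: [0.4714, -0.0513, 0.0688]
tcp_rot: [-180.0, -0.0, -7.2]
ft_force: [-0.5, -0.3, -0.5]
grip_width: 0.0169
```

apply_moves([
  [[-0.02,0,-0.2,0,0,0,10],[0,0,-0.2,0,0,0,10]],
])

```text
time: 25.2
position: [0.471, -0.0513, 0.0644]
tcp_rot: [-180.0, 0.0, -7.2]
ft_force: [-0.4, 0.7, -1.1]
grip_width: 0.0172
```

apply_moves([
  [[-0.02,0,-0.2,0,0,0,10],[0,0,-0.2,0,0,0,10]],
])

```text
time: 25.4
position: [0.4708, -0.0513, 0.06]
tcp_rot: [-180.0, 0.0, -7.2]
ft_force: [-0.6, 0.1, -0.9]
grip_width: 0.0169
```

apply_moves([
  [[0,0,-0.2,0,0,0,10],[0,0,-0.2,0,0,0,10]],
])

```text
time: 25.6
position: [0.4708, -0.0513, 0.0556]
tcp_rot: [-180.0, 0.0, -7.2]
ft_force: [-0.7, 0.8, -0.5]
grip_width: 0.0168
```

apply_moves([
  [[0,0,-0.2,0,0,0,10],[0,0,-0.2,0,0,0,10],[0,0,-0.2,0,0,0,10]],
])

```text
time: 25.9
position: [0.4709, -0.0513, 0.0491]
tcp_rot: [-180.0, -0.0, -7.2]
ft_force: [0.3, -0.7, -0.1]
grip_width: 0.0171
```

apply_moves([
  [[0,0,-0.1,0,0,0,10],[0,0,-0.1,0,0,0,10]],
])

```text
time: 26.1
position: [0.4708, -0.0513, 0.0467]
tcp_rot: [-180.0, 0.0, -7.2]
ft_force: [0.4, -1.3, -0.9]
grip_width: 0.0169
```

apply_moves([
  [[0,0,-0.1,0,0,0,10],[0,0,-0.1,0,0,0,10]],
])

```text
time: 26.3
position: [0.4709, -0.0513, 0.0446]
tcp_rot: [-180.0, 0.0, -7.2]
ft_force: [-1.3, 0.3, -0.4]
grip_width: 0.0169
```

apply_moves([
  [[0,0,-0.1,0,0,0,10]],
])

```text
time: 26.4
position: [0.4709, -0.0513, 0.0436]
tcp_rot: [-180.0, 0.0, -7.2]
ft_force: [-1.1, 0.1, 2.6]
grip_width: 0.0175
```

apply_moves([
  [[0,0,-0.1,0,0,0,10]],
])

```text
time: 26.5
position: [0.4709, -0.0513, 0.0428]
tcp_rot: [-180.0, 0.0, -7.2]
ft_force: [-1.7, -0.1, 5.3]
grip_width: 0.0168
```

apply_moves([
  [[0,0,-0.1,0,0,0,10]],
])

```text
time: 26.6
position: [0.471, -0.0513, 0.0421]
tcp_rot: [-180.0, 0.0, -7.2]
ft_force: [-2.7, 0.2, 9.1]
grip_width: 0.0168
```

Run:
```python
from ov import *
F=[]
for i in range(5):
    s=camera("scene");o=observe();F.append(o["ft_force"].round(2).tolist());print(o["time"],F[-1],o["position"].round(5),round(o["grip_width"],4))
s=snap("scene",27);crop(s,180,90,300,210,5,"s27.png")
t=snap("top",27);cv2.imwrite("pics/t27.png",cv2.resize(t["image"][:,:,::-1],(800,600)))
cv2.imwrite("pics/s27f.png",cv2.resize(s["image"][:,:,::-1],(800,600)))
```

```text
26.65 [-2.17, 0.03, 9.43] [ 0.47095 -0.05133  0.04203] 0.0172
26.7 [-2.26, 0.84, 8.55] [ 0.47097 -0.05133  0.04212] 0.0171
26.75 [-2.53, 0.31, 8.14] [ 0.47097 -0.05133  0.04215] 0.0169
26.8 [-2.45, -0.45, 8.71] [ 0.47094 -0.05133  0.04217] 0.0176
26.85 [-1.86, 1.07, 8.01] [ 0.47091 -0.05134  0.04217] 0.0166
```

View pics/s27.png

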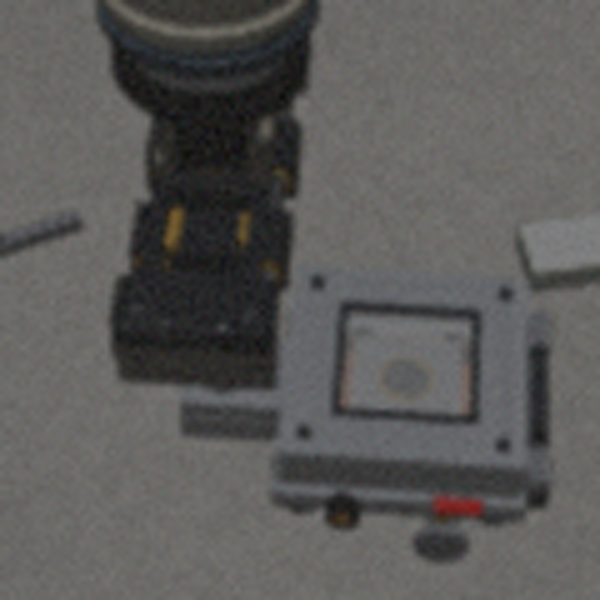

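View pics/s27f.png

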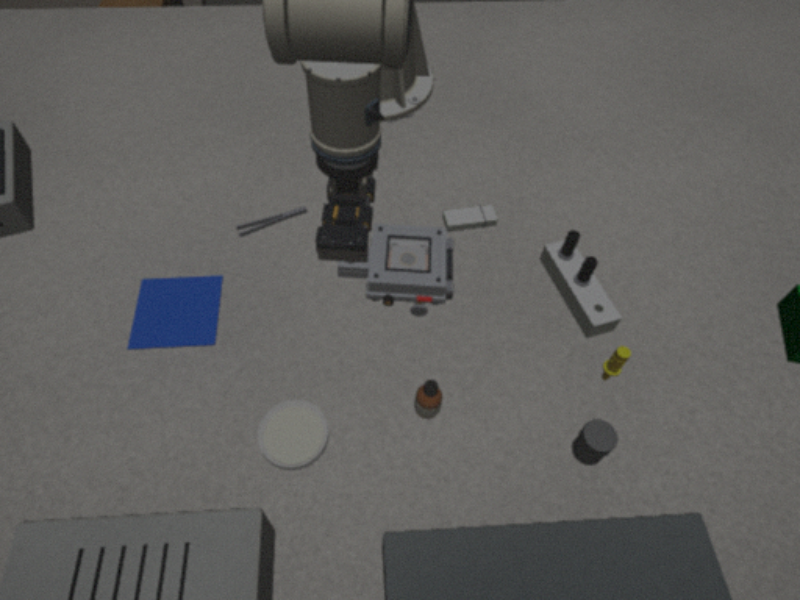

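apply_moves([
  [[0,0,-0.07,0,0,0,10]],
])

```text
time: 27.05
position: [0.471, -0.0513, 0.0419]
tcp_rot: [-180.0, 0.0, -7.2]
ft_force: [-3.0, -0.0, 9.3]
grip_width: 0.0171
```

Run:
```python
from ov import *
F=[]
for i in range(16):
    camera("scene");o=observe();F.append(o["ft_force"])
print(np.array(F)[:4,2].round(1),np.mean(F[:5],0).round(2),np.mean(F[5:],0).round(2),o["position"].round(5),o["time"],o["grip_width"])
```

```text
[9.4 8.9 8.5 9.1] [-2.38  0.02  8.93] [-2.7   0.31  8.82] [ 0.47097 -0.05134  0.04197] 27.85 0.016942333604951433
```

apply_moves([
  [[0,0,-0.075,0,0,0,10]],
])

```text
time: 27.95
position: [0.471, -0.0513, 0.0417]
tcp_rot: [-180.0, -0.0, -7.2]
ft_force: [-2.7, 0.6, 9.7]
grip_width: 0.0169
```

Run:
```python
from ov import *
F=[]
for i in range(20):
    c=camera("top" if i==0 else "scene");o=observe();F.append(o["ft_force"])
    if i==0: crop(c,60,90,420,270,2.1,"t28.png")
print(np.mean(F[:5],0).round(2),np.mean(F[5:],0).round(2),o["position"].round(5),o["tcp_rot"].round(2),o["time"],o["grip_width"])
```

```text
[-2.98  0.03 10.3 ] [-2.78  0.25  9.86] [ 0.47097 -0.05135  0.04174] [-179.99   -0.     -7.2 ] 28.95 0.016651761041757137
```

View pics/t28.png

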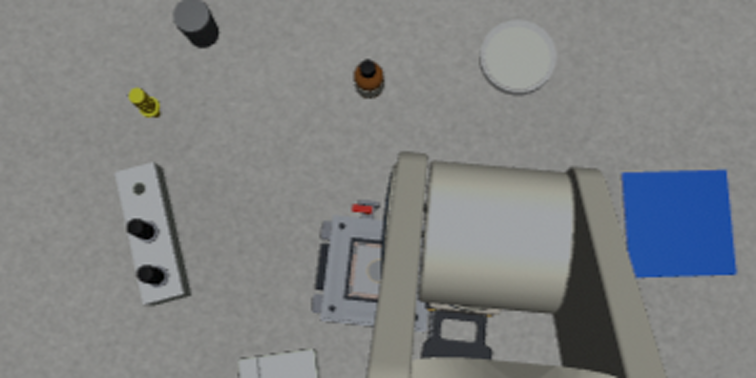

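```bash
python3 -c "
from station import finish_job,observe
print(observe()['ft_force'],finish_job())"
```

```text
the job is handed in; nothing more can be done
[-3.87314587  0.35845404  9.94489412] None
```

I did the whole job in order and handed it in at about 29 s, with the gripper still pushing the red pin down.

- **Plate:** it went between the corner guides and was pressed home. Before the lid closed, both cameras showed it level and centred.
- **Lid:** I pushed it past its tipping point from behind and it sank shut. Both cameras showed it closed.
- **Pin:** it went through both holes with no side force. The collar height works out at about 33 mm above the bench, against about 33.6 mm expected with the seal squeezed.
- **Push:** the wrist sensor held steady at about 9.9 N, or roughly 10.7 N on the pin counting its weight. That is within the 9 to 11 N asked for.
- **Bench:** in the last pictures the black spare pins and the other items were where they started.

**What disagreed or went wrong:**
- **Fingertip height:** the fingertips are about 21 mm higher than the TCP reading and the stated 17 mm imply. Because of this, the first grasp closed above the plate without gripping it. I found the difference by touching the plate (about 24 N) and corrected for it from then on.
- **Hard press:** the press on the plate came down faster than I intended and peaked at about 88 N at the wrist. That is below the 120 N limit, but the fingers pressed harder than planned.
- **Camera offset:** the two cameras differ by about 2 to 3 mm in x. I used averages.
- **Side load:** a side force of about 2.8 N remains on the held pin.

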